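# Make up the stitching kit and the strap-cutting kit

## Robot

A 7-joint arm with a two-finger parallel gripper is mounted at the origin on a cart in front of the work surface, level with it; the furniture and walls round the work are solid. World frame = base frame: x ahead of the robot, y to its left, z up, the work surface at z = 0. Lengths are in m, angles in degrees, forces in N, time in s.
With the tool pointing down it reaches from about 0.425 to 0.8 m from the base axis. Payload 8.3 kg.
Tool frame: the origin (TCP) lies midway between the tips of the shut fingers; the grasp point (between the pads) lies 19 mm behind it; z points along the fingers, x is the direction in which the jaws open and shut, and the axes are right-handed (so a half turn about z gives the same grasp; the last joint's range is limited). The gripper opens to 85 mm and grips with 20 to 120 N. Pads are 22 mm wide; open, the fingers measure 114 mm over their backs; the gripper's body (76 mm by 85 mm) begins 54 mm behind the grasp point. The pads swing forward as they close: fully open they stand 13 mm farther back than shut.
Start: joints at [70.25, 21.967, 0.94, 78.501, -0.361, 79.538, -2.664], TCP at [0.174, -0.6, 0.199] pointing down, gripper open.
Joint ranges: [-169.22, 169.22], [-14.56, 117.87], [-87.37, 89.26], [10.42, 133.3], [-82.24, 262.24], [0.94, 117.77], [-172.7, 172.7]. Speed limits (degrees/s): [136.94, 136.94, 172.46, 172.46, 180, 180, 180].

## Interface

Orientations are given as a 3x3 rotation matrix whose columns are the frame's x, y, z axes.
In Python, from workcell import r gives the robot as it stands.
- The arm moves only by the shell command python3 -m inch 'ROWS' [OPENING]. ROWS is JSON, a list of rows, each an object with "linear": the shift along the tool's x, y, z in mm, a list of three; "dr": the turn, a rotation vector about the tool's x, y, z in rad, a list of three. In form: [{"linear": [x, y, z], "dr": [wx, wy, wz]}, ...]. A call has 1 to 12 rows; each row shifts and turns the commanded pose from where the row before left it, along the tool's axes as they then stand; what a row does not reach is not made up. A row lasts 1/12 s, in which the tool goes at most 41.7 mm and 7.16 degrees, less where a joint would pass 70% of its speed; a pose out of reach is approached as far as the arm can. A call with a gripper value outside its range is refused whole. OPENING is the closure in counts, from 0 (fully open) to 255 (shut), set as the call begins (- or left out, the last holds). The fingers move at their own pace and stop on an object; the grip force is fixed at half the most. Time passes only in rows, so rows that do not move let the fingers close. It gives the time, the measured TCP pose, the force and the opening at its end, in the units of the state.
- r.get_obs(): the state, without advancing time (a new reading comes with each control period).
- r.grab_frame(name): name is "side" or "top" or "wrist"; returns a dict with "frame" (384x512x3 uint8, red, green, blue), "vertical_fov" (degrees; the focal length in pixels is half the picture's height over the tangent of half this angle, whatever the lens; pixels are square), "cx", "cy" (the principal point, pixels), "k1" (the pictures are not rectified: a ray, as slopes to the right and down, at radius r is drawn at 1 + k1 r^2 times it, then the intrinsics apply), "extrinsics" (4x4, takes a point from world to camera coordinates); the wrist camera has in their place "tool_from_camera" (4x4, takes a point from camera to tool coordinates, whose origin is the TCP and whose axes are the tool frame's). Camera axes: x right, y down, z forward; pixel columns grow to the right and rows downward; lengths in m; the calibration is good to about 2 mm. A picture is of the moment at which its call begins: read the wrist's pose just before it. There is no depth.
- r.sign_off(): hands the job in, once; it reports no verdict.
Trained networks look in the newest picture that a camera, given by its name, has taken for a name from the list of things; names that differ only in an ending like _2 or _b are one class to them, and where a whole thing is asked for, a point or a joint stands for the part that bears it (a point fixed in the world has none). Each returns a list of dicts, best first, with "confidence" (0 to 1); they miss things now and then, are a little off and sometimes report something else, mostly with a low value. They report only what shows in the picture. A call takes as long as a camera call.
- r.look_for(query, camera): "position" ([x, y, z] in m, in world coordinates, good to about 4 mm: the middle of the surface that is visible of it).
The state is a dict: "t": time; "joint_positions": joint angles; "joint_velocities": joint speeds; "effort": joint torques, N m; "tcp_pos": TCP position; "eef_rot": TCP orientation; "force": force on the tool from outside, world axes, zero at the start; "wrist_torque": the same for the moment, N m; "finger_gap": opening from 0.0 (shut) to 1.0 (fully open).
Only numpy, scipy, OpenCV 4.12 (cv2) and the standard library are available. Lean on these libraries where they do the work, as an engineer would, in place of code of your own. Each camera call takes 0.05 s, during which the arm holds its last target.

## Task

Make up the two kits from the stock on the bench riser (the raised plywood shelf): the thread spool and the beeswax block go into the board with the round pocket (the stitching kit), the strap-tip die and the tape measure into the board with two rectangular pockets (the strap-cutting kit). Stand or lay each flat on the floor of the pocket cut for it, the same way up as it is now, and leave the eyelet tin, the buckle and the glue brush where they are.

Things in the scene. Friction and masses are not known exactly. Their poses are not given: they have to be found in the camera images.
- stitching_board: grey board, 136 (x) x 83 x 12 mm, flat on the bench riser (plywood shelf over the red carton, top at z = 0.200 m); fixed. Origin: centre of its underside. Pockets 8 mm deep, floor 4 mm above the origin: round, 60 mm across, for the spool, centre x = +32 mm, y = 0; rectangular, 52 mm in x, 71 mm in y, for the wax, centre x = -36 mm, y = 0.
- cutting_board: grey board, 133 (x) x 125 x 12 mm, on the riser's top, fixed, two rectangular pockets 8 mm deep, floor 4 mm above the origin, which is the centre of its underside. Longer, narrower one, 121 mm in x, 50 mm in y, for the strap die: centre x = 0, y = -31.5 mm. Shorter one, 89 mm in x, 53 mm in y, for the tape measure: centre x = 0, y = +30 mm.
- spool_mid (a point): thread spool with white thread and white flanges, standing upright on the riser: 45 mm across the flanges, 60 mm high, a loose thread end (for show) out of its side. This point: on its axis, 31 mm above its underside; z is its axis, up. Can be gripped as a 45 mm cylinder at any height.
- wax_mid (a point): beeswax block, yellow-brown with grooves in its top, lying flat: 36 mm in its x, 55 mm in its y, 23 mm high. This point: its centre, 11.5 mm above its underside; z up. Grip across the 36 mm.
- die_mid (a point): strap-tip die: a steel band bent to a long oval with an open middle, lying flat, cutting edge down: 34 mm in its x, 105 mm in its y, 30 mm high, 0.21 kg. This point: its centre, 15 mm above its underside; z up. Grip across the 34 mm, over its outer sides.
- tape_mid (a point): pocket tape measure, yellow case with a dark square on its side, standing on its narrow base: case 36 mm in its x, 62 mm in its y, 58 to 62 mm high; the blade's hook sticks out 10 mm at the -y end (for show). This point: the middle of the case, 30 mm above its underside; z up. Grip across the 36 mm.
- tin_mid (a point): round tin of eyelets with a yellow lid, 65 mm across, 31 mm high; belongs to neither kit and stays where it is. This point: its centre, 15.5 mm above its underside.
- buckle: loose nickel ladder buckle with a white end, 25 x 68 x 7 mm, flat on the riser near its left edge; stays where it is. Origin: centre of its underside, long side along its y.
- glue_brush: glue brush with wooden handle, 18 x 141 x 12 mm, lying along the riser's edge nearest the robot; stays where it is. Origin: centre of its underside, long side along its y.

How it is judged (in metres and radians):
At the end, for the whole second after the job is handed in: Each of the four is in its own pocket: centre within 11 mm of the pocket's centre each way (tape measure 15 mm lengthwise), on the floor within 4 mm, upright within 0.12 rad, along its pocket within 0.3 rad, released and at rest; tin, buckle and brush within 30 mm of their starts (x of spool_mid in the frame of stitching_board between 0.021 and 0.043 m and y of spool_mid in the frame of stitching_board between -0.011 and 0.011 m and z of spool_mid in the frame of stitching_board between 0.031 and 0.039 m and angle between each of spool_mid, wax_mid, die_mid, tape_mid's own z axis and vertical below 0.12 rad and x of wax_mid in the frame of stitching_board between -0.047 and -0.025 m and y of wax_mid in the frame of stitching_board between -0.011 and 0.011 m and z of wax_mid in the frame of stitching_board between 0.0115 and 0.0195 m and x of die_mid in the frame of cutting_board between -0.011 and 0.011 m and y of die_mid in the frame of cutting_board between -0.0425 and -0.0205 m and z of die_mid in the frame of cutting_board between 0.015 and 0.023 m and x of tape_mid in the frame of cutting_board between -0.015 and 0.015 m and y of tape_mid in the frame of cutting_board between 0.019 and 0.041 m and z of tape_mid in the frame of cutting_board between 0.03 and 0.038 m and angle between the y axis of wax_mid and the y axis of stitching_board, either way round below 0.3 rad and angle between the y axis of each of die_mid, tape_mid and the x axis of cutting_board, either way round below 0.3 rad and distance of each of tin_mid, buckle, glue_brush from where it was at the start of the episode below 0.03 m); the robot touches nothing.
It fails at once if the tin is pushed or carried away from its place (by more than 30 mm) (distance of tin_mid from where it was at the start of the episode above 0.03 m).
It fails at once if the buckle is pushed or carried away from its place (by more than 30 mm) (distance of buckle from where it was at the start of the episode above 0.03 m).
It fails at once if the glue brush is pushed or carried away from its place (by more than 30 mm) (distance of glue_brush from where it was at the start of the episode above 0.03 m).
It also fails if it takes over 86 s, if anything falls off the work surface, if the arm or the gripper's body presses on something with over 40 N, if the wrist force passes 120 N, or if a joint passes its speed limit or range.

## Working session

There is one attempt and no reset: what is moved stays moved. The work goes in short steps, Python scripts to look and compute and a shell command to move; the robot and the scene stay as the last step left them, time stands still between calls to the robot, and variables do not carry over. Pictures are saved under pics/ and viewed, and the job is handed in when it is done.

```bash
ls; mkdir -p pics; python3 - <<'E'
from workcell import r
import cv2
o=r.get_obs(); print({k:o[k] for k in('t','tcp_pos','eef_rot','finger_gap','force')})
for c in('side','top','wrist'):
    f=r.grab_frame(c); cv2.imwrite(f'pics/{c}0.png',f['frame'][:,:,::-1])
    print(c,{k:f[k] for k in f if k!='frame'})
E
```

```text
pics
{'t': 0.0, 'tcp_pos': array([ 0.17369555, -0.59977261,  0.19805171]), 'eef_rot': array([[ 2.78196320e-01, -9.60524067e-01, -5.69460590e-04],
       [-9.60522142e-01, -2.78196902e-01,  1.92315715e-03],
       [-2.00566089e-03,  1.19642657e-05, -9.99997989e-01]]), 'finger_gap': 0.9957811612755275, 'force': array([-0.90867514,  0.68155203, -0.10628435])}
side {'vertical_fov': 51.88102146098322, 'cx': 255.15706162662502, 'cy': 194.89093454277585, 'k1': -0.0752225741672387, 'extrinsics': array([[-0.84292701, -0.53802486,  0.00181736,  0.54979918],
       [-0.26789945,  0.41678568, -0.86863087,  0.26700278],
       [ 0.46658755, -0.73267929, -0.49545647,  0.8834135 ],
       [ 0.        ,  0.        ,  0.        ,  1.        ]])}
top {'vertical_fov': 57.48948440061924, 'cx': 249.6248182728993, 'cy': 190.82696910072838, 'k1': -0.020614757678968542, 'extrinsics': array([[-0.01704445, -0.99983463, -0.0063402 ,  0.22212881],
       [-0.98995536,  0.01776546, -0.1402597 ,  0.52560515],
       [ 0.14034914,  0.00388586, -0.99009445,  1.04416966],
       [ 0.        ,  0.        ,  0.        ,  1.        ]])}
wrist {'vertical_fov': 71.98755769827524, 'cx': 258.655984767808, 'cy': 194.88380336771053, 'k1': -0.05890007462948597, 'tool_from_camera': array([[ 9.99999979e-01, -9.99010235e-05,  1.81281756e-04,
         3.94798204e-04],
       [ 3.65581431e-05,  9.47292316e-01,  3.20370516e-01,
        -8.32000610e-02],
       [-2.03732157e-04, -3.20370503e-01,  9.47292299e-01,
        -1.73634595e-01],
       [ 0.00000000e+00,  0.00000000e+00,  0.00000000e+00,
         1.00000000e+00]])}
```

View pics/top0.png

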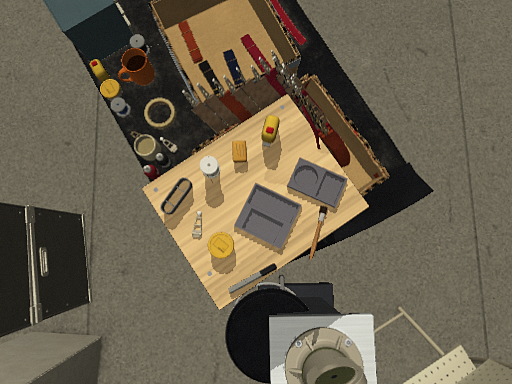

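View pics/side0.png

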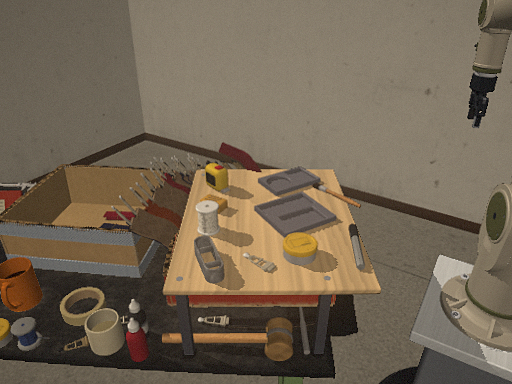

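View pics/wrist0.png

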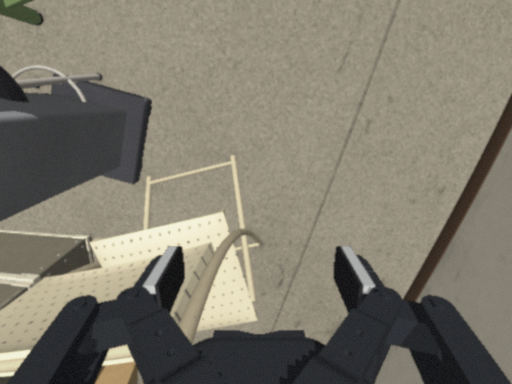

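```bash
python3 - <<'E'
from workcell import r
import numpy as np
for c in('top','side'):
    r.grab_frame(c)
    for q in('stitching_board','cutting_board','spool_mid','wax_mid','die_mid','tape_mid','tin_mid','buckle','glue_brush'):
        print(c,q,[(np.round(d['position'],3).tolist(),round(d['confidence'],2)) for d in r.look_for(q,c)[:2]])
print(r.get_obs()['t'])
E
```

```text
top stitching_board [([0.522, 0.038, 0.203], 0.71), ([0.611, 0.235, 0.223], 0.62)]
top cutting_board [([0.444, 0.165, 0.203], 0.56)]
top spool_mid []
top wax_mid [([0.613, 0.237, 0.223], 0.59)]
top die_mid [([0.499, 0.402, 0.224], 0.9)]
top tape_mid [([0.655, 0.159, 0.259], 0.56), ([0.441, 0.165, 0.203], 0.38)]
top tin_mid [([0.371, 0.29, 0.229], 0.67)]
top buckle [([0.403, 0.035, 0.211], 0.61)]
top glue_brush [([0.403, 0.035, 0.209], 0.56), ([0.367, 0.288, 0.229], 0.24)]
side stitching_board [([0.526, 0.039, 0.203], 0.68)]
side cutting_board [([0.439, 0.166, 0.211], 0.56)]
side spool_mid [([0.559, 0.318, 0.236], 0.71)]
side wax_mid [([0.596, 0.237, 0.223], 0.79)]
side die_mid [([0.487, 0.407, 0.22], 0.74)]
side tape_mid [([0.65, 0.169, 0.24], 0.85)]
side tin_mid [([0.366, 0.297, 0.233], 0.61)]
side buckle [([0.412, 0.347, 0.204], 0.64)]
side glue_brush [([0.392, 0.044, 0.211], 0.71)]
1.15
```

The top and side views show the riser with all the things on it. The stitching board is around (318,183) and the cutting board around (267,215). The die is at (177,196), the spool at (209,167), the wax at (239,151) and the tape at (271,128). I'll zoom in to measure the outlines.

```bash
python3 - <<'E'
import cv2
a=cv2.imread('pics/top0.png')
c=a[105:265,150:350]; cv2.imwrite('pics/topz.png',cv2.resize(c,None,fx=4,fy=4,interpolation=cv2.INTER_CUBIC)[:600])
c=a[105:205,150:300]; cv2.imwrite('pics/topz2.png',cv2.resize(c,None,fx=5.3,fy=5.3,interpolation=cv2.INTER_CUBIC))
a=cv2.imread('pics/side0.png')
c=a[150:290,160:370]; cv2.imwrite('pics/sidez.png',cv2.resize(c,None,fx=3.8,fy=3.8,interpolation=cv2.INTER_CUBIC))
E
```

```text
(no output)
```

View pics/topz.png

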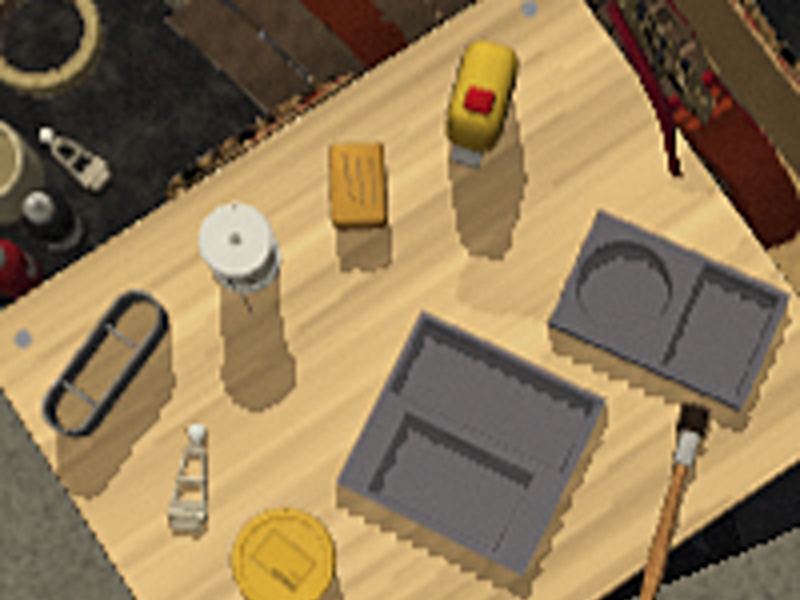

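View pics/topz2.png

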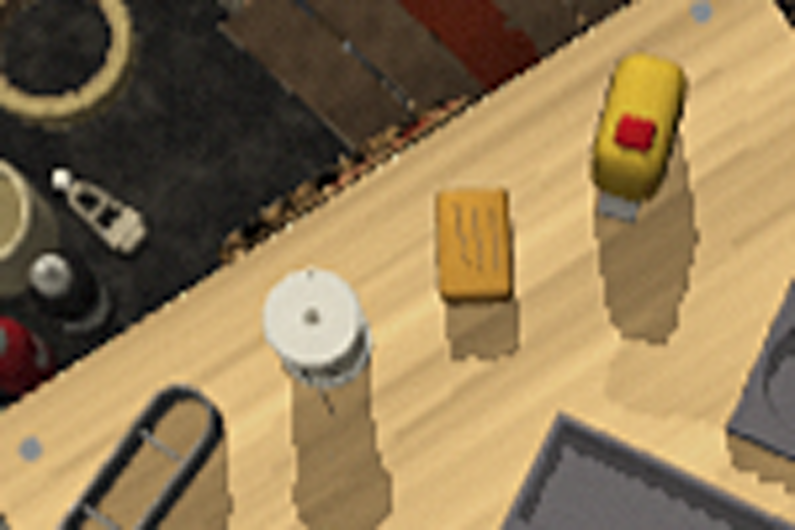

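View pics/sidez.png

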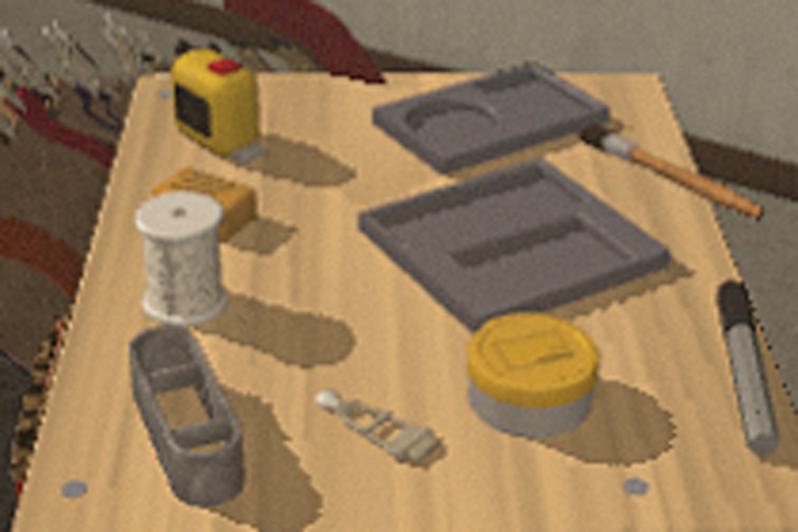

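```bash
cat > h.py <<'E'
import numpy as np, json, cv2
from scipy.optimize import least_squares
from scipy.spatial.transform import Rotation as R
from workcell import r
def cam(c,f,obs=None):
    F=192/np.tan(np.radians(f['vertical_fov'])/2)
    if 'extrinsics' in f: E=f['extrinsics']
    else:
        T=np.eye(4);T[:3,:3]=obs['eef_rot'];T[:3,3]=obs['tcp_pos']
        E=np.linalg.inv(T@f['tool_from_camera'])
    return dict(F=F,cx=f['cx'],cy=f['cy'],k1=f['k1'],E=E)
def proj(C,P):
    P=np.atleast_2d(P); q=P@C['E'][:3,:3].T+C['E'][:3,3]; s=q[:,:2]/q[:,2:]
    s=s*(1+C['k1']*(s**2).sum(1,keepdims=True)); return s*C['F']+[C['cx'],C['cy']]
def back(C,uv,z):
    uv=np.atleast_2d(uv).astype(float); d=(uv-[C['cx'],C['cy']])/C['F']; s=d.copy()
    for _ in range(20): s=d/(1+C['k1']*(s**2).sum(1,keepdims=True))
    Ri=C['E'][:3,:3]; o=-Ri.T@C['E'][:3,3]; D=np.c_[s,np.ones(len(s))]@Ri
    t=(z-o[2])/D[:,2]; return o+D*t[:,None]
def fit(C,local,uv,z,g):  # local pts (n,3) rel. with z world, uv; solve x,y,yaw
    local=np.array(local,float)
    def W(p):
        c,s=np.cos(p[2]),np.sin(p[2]); 
        return np.c_[p[0]+c*local[:,0]-s*local[:,1],p[1]+s*local[:,0]+c*local[:,1],np.full(len(local),z)+local[:,2]]
    q=least_squares(lambda p:(proj(C,W(p))-uv).ravel(),g)
    return q.x,np.sqrt(np.mean(q.fun**2))
def go(x,y,z,yaw):  # tool-down target; yaw (deg) of tool x axis, mod 180
    o=r.get_obs(); Rm=o['eef_rot']; p=o['tcp_pos']
    cand=[]
    for a in(yaw,yaw+180):
        a=np.radians(a); Rt=np.array([[np.cos(a),np.sin(a),0],[np.sin(a),-np.cos(a),0],[0,0,-1]])
        rv=R.from_matrix(Rm.T@Rt).as_rotvec(); cand.append((np.linalg.norm(rv),rv,Rt))
    cand.sort(key=lambda t:t[0]); n,rv,Rt=cand[0]
    d=np.array([x,y,z])-p
    print('tcp',np.round(p,4),'yaw',round(np.degrees(np.arctan2(Rm[1,0],Rm[0,0])),1),'t',round(o['t'],2),'j7',round(o['joint_positions'][6],1))
    print('tool shift mm (current axes)',np.round(Rm.T@d*1e3,1),' (final axes)',np.round(Rt.T@d*1e3,1),' dr',np.round(rv,4),'alt dr z',np.round(cand[1][1],3))
E
python3 - <<'E'
from h import *
f=r.grab_frame('top');C=cam('top',f)
print('cam at',-C['E'][:3,:3].T@C['E'][:3,3])
z1=lambda L:(np.array(L,float)+.5)/4-.5+[150,105]
z2=lambda L:(np.array(L,float)+.5)/5.3-.5+[150,105]
b=lambda x,y:[[x/2,y/2,0],[x/2,-y/2,0],[-x/2,-y/2,0],[-x/2,y/2,0]]
# stitching: +x left-up; +y = image down-left
print('st',fit(C,b(.136,.083),z1([(550,325),(600,212),(788,295),(742,410)]),.212,[.52,.04,1.1]))
print('cut',fit(C,b(.133,.125),z1([(340,482),(425,313),(605,403),(522,572)]),.212,[.44,.16,1.1]))
print('wax',fit(C,b(.036,.055),z2([(508,188),(511,299),(439,299),(436,188)]),.223,[.6,.235,0]), )
for n,uv,z in [('spool',z2([(313,316)]),.260),('die ends/mid',z1([(150,292),(60,434),(106,363)]),.230),('tape ends',z2([(656,55),(622,200),(640,124)]),.260),('tin',z1([(284,558)]),.231)]:
    print(n,np.round(back(C,uv,z),4).tolist())
E
```

```text
cam at [0.37756339 0.20869695 1.10895615]
st (array([0.52441504, 0.03676496, 1.13008736]), np.float64(0.34887928814505875))
cut (array([0.44133569, 0.16657242, 1.088658  ]), np.float64(0.7538007545874624))
wax (array([ 0.60954997,  0.23816426, -1.56635565]), np.float64(0.20544937289567994))
spool [[0.5663, 0.3125, 0.26]]
die ends/mid [[0.5391, 0.3712, 0.23], [0.4492, 0.4273, 0.23], [0.4939, 0.3988, 0.23]]
tape ends [[0.6905, 0.1487, 0.26], [0.6195, 0.1666, 0.26], [0.6565, 0.1572, 0.26]]
tin [[0.3697, 0.2864, 0.231]]
```

```bash
python3 -m inch '[{"linear":[0,0,-41],"dr":[0,0,0]},{"linear":[0,0,-41],"dr":[0,0,0]},{"linear":[0,0,-41],"dr":[0,0,0]},{"linear":[0,0,-41],"dr":[0,0,0]},{"linear":[0,0,-41],"dr":[0,0,0]},{"linear":[-1.3,-40,0],"dr":[0,0,-0.064]},{"linear":[-1.3,-40,0],"dr":[0,0,-0.064]},{"linear":[-1.3,-40,0],"dr":[0,0,-0.064]},{"linear":[-1.3,-40,0],"dr":[0,0,-0.064]},{"linear":[-1.3,-40,0],"dr":[0,0,-0.064]},{"linear":[-1.3,-40,0],"dr":[0,0,-0.064]},{"linear":[-1.3,-40,0],"dr":[0,0,-0.064]}]' 0
```

```text
t: 2.2
tcp_pos: [0.4184, -0.4644, 0.4037]
eef_rot: [[0.669, -0.743, -0.0], [-0.743, -0.669, 0.0], [-0.0, -0.0, -1.0]]
force: [0.0, -0.2, -0.3]
finger_gap: 0.998
```

```bash
python3 -m inch '[{"linear":[-1.3,-40,0],"dr":[0,0,-0.064]},{"linear":[-1.3,-40,0],"dr":[0,0,-0.064]},{"linear":[-1.3,-40,0],"dr":[0,0,-0.064]},{"linear":[-1.3,-40,0],"dr":[0,0,-0.064]},{"linear":[-1.3,-40,0],"dr":[0,0,-0.064]},{"linear":[-1.3,-40,0],"dr":[0,0,-0.064]},{"linear":[-1.3,-40,0],"dr":[0,0,-0.064]},{"linear":[-1.3,-40,0],"dr":[0,0,-0.064]},{"linear":[-1.3,-40,0],"dr":[0,0,-0.064]},{"linear":[-1.3,-40,0],"dr":[0,0,-0.064]},{"linear":[-1.3,-40,0],"dr":[0,0,-0.064]},{"linear":[-1.3,-40,0],"dr":[0,0,-0.064]}]' && python3 -m inch '[{"linear":[-1.3,-40,0],"dr":[0,0,-0.064]},{"linear":[-1.3,-40,0],"dr":[0,0,-0.064]},{"linear":[-1.3,-40,0],"dr":[0,0,-0.064]},{"linear":[-1.3,-40,0],"dr":[0,0,-0.064]},{"linear":[-1.3,-40,0],"dr":[0,0,-0.064]},{"linear":[-1.3,-40,0],"dr":[0,0,-0.064]},{"linear":[-1.3,-40,0],"dr":[0,0,-0.064]},{"linear":[0,0,0],"dr":[0,0,0]},{"linear":[0,0,0],"dr":[0,0,0]}]'
python3 - <<'E'
from h import *
o=r.get_obs();f=r.grab_frame('wrist');cv2.imwrite('pics/w1.png',f['frame'][:,:,::-1])
go(.47,.28,.40,58)
E
```

```text
t: 3.2
tcp_pos: [0.6237, -0.0431, 0.4038]
eef_rot: [[0.998, -0.07, -0.0], [-0.07, -0.998, 0.0], [-0.0, -0.0, -1.0]]
force: [0.3, 0.2, 0.5]
finger_gap: 0.999
t: 3.95
tcp_pos: [0.5799, 0.2329, 0.4042]
eef_rot: [[0.928, 0.372, -0.0], [0.372, -0.928, 0.001], [-0.0, -0.001, -1.0]]
force: [1.2, -0.7, -0.3]
finger_gap: 1.0
tcp [0.5811 0.2306 0.4042] yaw 21.6 t 4.0 j7 -10.5
tool shift mm (current axes) [-85.1 -86.8   4.2]  (final axes) [ -17.  -120.4    4.2]  dr [ 2.000e-04 -1.000e-04 -6.357e-01] alt dr z [-0.    -0.     2.506]
```

View pics/w1.png

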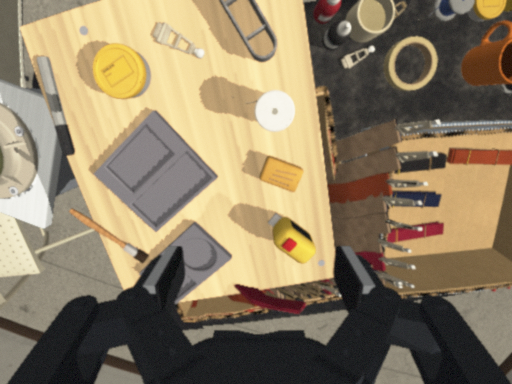

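```bash
python3 - <<'E'
from h import *
import pickle
o=r.get_obs();f=r.grab_frame('wrist');a=f['frame'][:,:,::-1]
pickle.dump((o,f),open('w2.pkl','wb')); print(o['tcp_pos'],r.get_obs()['tcp_pos'])
cv2.imwrite('pics/w2a.png',cv2.resize(a[100:300,80:240],None,fx=3,fy=3,interpolation=cv2.INTER_CUBIC)) # boards
cv2.imwrite('pics/w2b.png',cv2.resize(a[0:100,210:330],None,fx=5,fy=5,interpolation=cv2.INTER_CUBIC))
cv2.imwrite('pics/w2c.png',cv2.resize(a[80:280,230:340],None,fx=3,fy=3,interpolation=cv2.INTER_CUBIC))
E
```

```text
[0.58110408 0.23056966 0.40420566] [0.5817963  0.22910362 0.4042011 ]
```

View pics/w2a.png

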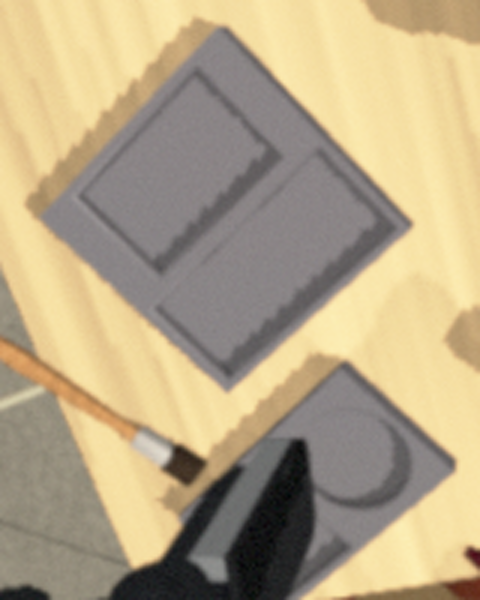

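View pics/w2b.png

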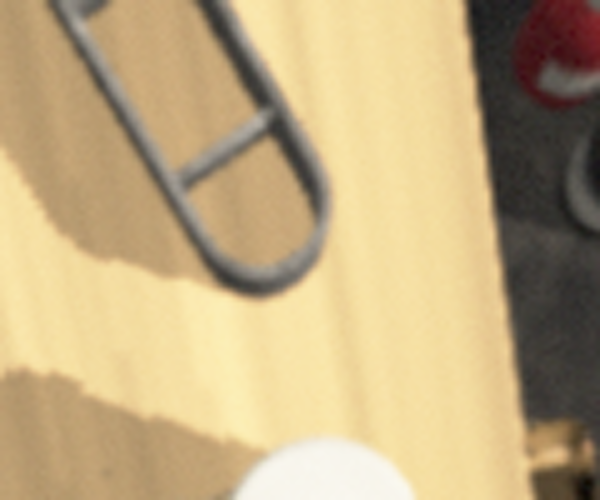

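View pics/w2c.png

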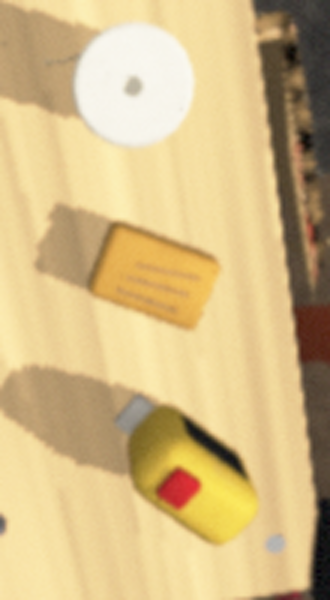

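```bash
python3 - <<'E'
from h import *
import pickle
o,f=pickle.load(open('w2.pkl','rb'));C=cam('w',f,o)
print('cam at',-C['E'][:3,:3].T@C['E'][:3,3])
za=lambda L:(np.array(L,float)+.5)/3-.5+[80,100]
zb=lambda L:(np.array(L,float)+.5)/5-.5+[210,0]
zc=lambda L:(np.array(L,float)+.5)/3-.5+[230,80]
b=lambda x,y:[[x/2,y/2,0],[x/2,-y/2,0],[-x/2,-y/2,0],[-x/2,y/2,0]]
print('cut',fit(C,b(.133,.125),za([(220,27),(410,225),(228,388),(42,215)]),.212,[.44,.16,1.1]))
print('st',fit(C,[[.068,.0415,0],[.068,-.0415,0],[.032,0,0]],za([(345,362),(455,462),(355,457)]),.212,[.52,.04,1.1]))
print('wax',fit(C,b(.036,.055),zc([(197,328),(92,290),(118,222),(220,262)]),.223,[.6,.235,1.57]))
for n,uv,z in [('spool',zc([(134,85)]),.260),('die end',zb([(262,280),(285,155)]),.230),('btn',zc([(179,487)]),.262),('tape edges',zc([(133,470),(215,545),(175,405),(255,490)]),.255)]:
    print(n,np.round(back(C,uv,z),4).tolist())
f=r.grab_frame('top');T=cam('top',f)
print('btn top',back(T,(np.array([(636,133)])+.5)/5.3-.5+[150,105],.262))
# side look at tape corners
E
```

```text
cam at [0.55141716 0.30716608 0.57782898]
cut (array([0.44550338, 0.16718069, 1.09502164]), np.float64(0.9563597043222208))
st (array([0.52866814, 0.0394348 , 1.12735926]), np.float64(0.7951287524965851))
wax (array([ 0.61337388,  0.23847731, -1.5460618 ]), np.float64(1.2356195028016645))
spool [[0.5691, 0.3117, 0.26]]
die end [[0.5339, 0.3626, 0.23], [0.5289, 0.3899, 0.23]]
btn [[0.654, 0.1605, 0.262]]
tape edges [[0.6332, 0.1576, 0.255], [0.6847, 0.1352, 0.255], [0.6381, 0.194, 0.255], [0.6895, 0.1686, 0.255]]
btn top [[0.65148181 0.15933397 0.262     ]]
```

```bash
python3 - <<'E'
from h import *
go(.495,.399,.34,58)
E
```

```text
tcp [0.5821 0.2283 0.4042] yaw 21.3 t 4.1 j7 -10.5
tool shift mm (current axes) [ -19.1 -190.7   64. ]  (final axes) [  98.5 -164.3   64.2]  dr [ 8.000e-04  1.000e-04 -6.398e-01] alt dr z [ 0.000e+00 -1.000e-03  2.502e+00]
```

```bash
python3 -m inch '[{"linear":[-4,-38,12.8],"dr":[0,0,0]},{"linear":[-4,-38,12.8],"dr":[0,0,0]},{"linear":[-4,-38,12.8],"dr":[0,0,0]},{"linear":[-4,-38,12.8],"dr":[0,0,0]},{"linear":[-3,-38.5,12.8],"dr":[0,0,0]},{"linear":[0,0,0],"dr":[0,0,-0.1066]},{"linear":[0,0,0],"dr":[0,0,-0.1066]},{"linear":[0,0,0],"dr":[0,0,-0.1066]},{"linear":[0,0,0],"dr":[0,0,-0.1066]},{"linear":[0,0,0],"dr":[0,0,-0.1066]},{"linear":[0,0,0],"dr":[0,0,-0.1066]},{"linear":[0,0,0],"dr":[0,0,0]}]' 70
python3 - <<'E'
from h import *
import pickle
r.grab_frame('wrist');r.grab_frame('wrist')
o=r.get_obs();f=r.grab_frame('wrist');cv2.imwrite('pics/w3.png',cv2.resize(f['frame'][:,:,::-1],None,fx=1.5,fy=1.5))
pickle.dump((o,f),open('w3.pkl','wb'))
print(o['tcp_pos'],o['finger_gap']); go(.495,.399,.34,58)
E
```

```text
t: 5.1
tcp_pos: [0.4956, 0.3983, 0.34]
eef_rot: [[0.527, 0.85, 0.0], [0.85, -0.527, -0.0], [-0.0, 0.0, -1.0]]
force: [0.1, 0.1, 0.4]
finger_gap: 0.725
[0.49512276 0.39877299 0.34004873] 0.7249828417818726
tcp [0.4949 0.399  0.3401] yaw 57.8 t 5.25 j7 5.6
tool shift mm (current axes) [0.  0.1 0.1]  (final axes) [0.  0.1 0.1]  dr [ 0.0002  0.     -0.0035] alt dr z [ 0.    -0.     3.138]
```

View pics/w3.png

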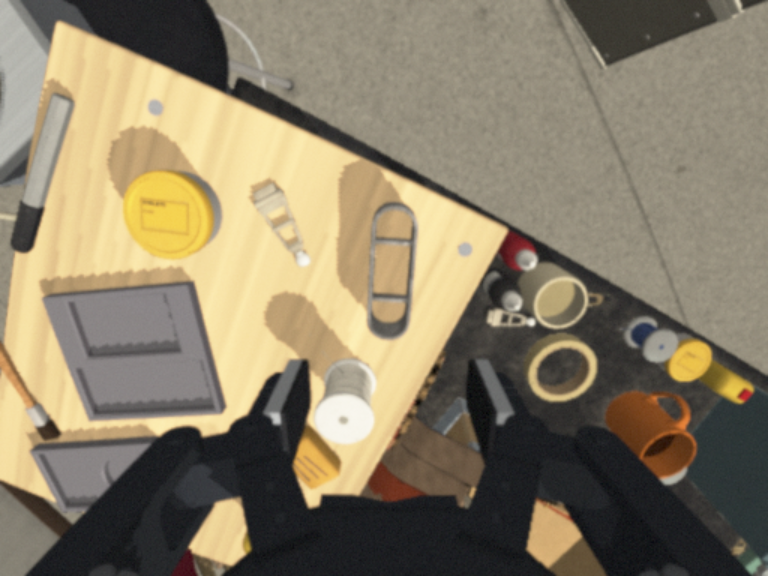

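```bash
python3 - <<'E'
from h import *
import pickle
o,f=pickle.load(open('w3.pkl','rb'));C=cam('w',f,o)
u=lambda L:(np.array(L,float)+.5)/1.5-.5
print(proj(C,[.494,.399,.23])*1.5)
P=back(C,u([(393,203),(391,333)]),.230);print('die ends',P, np.linalg.norm(P[0]-P[1]), P.mean(0), np.degrees(np.arctan2(*(P[0]-P[1])[[1,0]])))
P=back(C,u([(370,270),(415,270)]),.230);print('die sides',P, np.linalg.norm(P[0]-P[1]), P.mean(0))
b=lambda x,y:[[x/2,y/2,0],[x/2,-y/2,0],[-x/2,-y/2,0],[-x/2,y/2,0]]
print('cut',fit(C,b(.133,.125),u([(193,283),(223,411),(92,417),(46,297)]),.212,[.44,.16,1.1]))
print('spool',back(C,u([(345,418)]),.26))
E
```

```text
[[387.14030546 272.72349543]]
die ends [[0.45282994 0.42966147 0.23      ]
 [0.5367756  0.37533375 0.23      ]] 0.09999187906955263 [0.49480277 0.40249761 0.23      ] 147.08997159925832
die sides [[0.48518592 0.38931699 0.23      ]
 [0.50297783 0.41754314 0.23      ]] 0.033365666004148885 [0.49408188 0.40343007 0.23      ]
cut (array([0.44520016, 0.17091079, 1.08699493]), np.float64(1.1437124629158197))
spool [[0.56658364 0.31501237 0.26      ]]
```

```bash
python3 -m inch '[{"linear":[1,-1,30],"dr":[0,0,0]},{"linear":[1,-0.7,30],"dr":[0,0,0]},{"linear":[0,0,30],"dr":[0,0,0]},{"linear":[0,0,25],"dr":[0,0,0]},{"linear":[0,0,15],"dr":[0,0,0]},{"linear":[0,0,0],"dr":[0,0,0]},{"linear":[0,0,0],"dr":[0,0,0]}]' && python3 -m inch '[{"linear":[0,0,0],"dr":[0,0,0]},{"linear":[0,0,0],"dr":[0,0,0]},{"linear":[0,0,0],"dr":[0,0,0]},{"linear":[0,0,0],"dr":[0,0,0]},{"linear":[0,0,0],"dr":[0,0,0]},{"linear":[0,0,0],"dr":[0,0,0]},{"linear":[0,0,0],"dr":[0,0,0]},{"linear":[0,0,0],"dr":[0,0,0]}]' 255
python3 - <<'E'
from h import *
f=r.grab_frame('side');cv2.imwrite('pics/s1.png',cv2.resize(f['frame'][120:320,140:380,::-1],None,fx=3,fy=3))
go(.495,.399,.36,57.5)
E
```

```text
t: 5.83
tcp_pos: [0.4938, 0.4019, 0.2099]
eef_rot: [[0.53, 0.848, -0.001], [0.848, -0.53, -0.001], [-0.001, -0.0, -1.0]]
force: [0.6, 0.8, 0.5]
finger_gap: 0.723
t: 6.5
tcp_pos: [0.4936, 0.4026, 0.2102]
eef_rot: [[0.528, 0.849, 0.0], [0.849, -0.528, 0.0], [0.0, -0.0, -1.0]]
force: [0.0, 0.4, -0.2]
finger_gap: 0.005
tcp [0.4936 0.4026 0.2101] yaw 58.1 t 6.55 j7 4.1
tool shift mm (current axes) [  -2.3    3.1 -149.9]  (final axes) [  -2.3    3.1 -149.9]  dr [-0.0001 -0.      0.011 ] alt dr z [ 0.    -0.    -3.131]
```

View pics/s1.png

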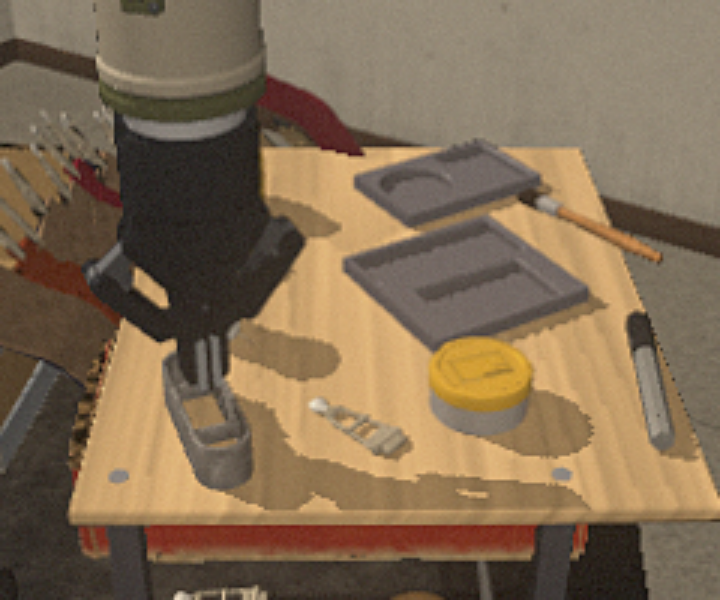

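```bash
python3 - <<'E'
from h import *
f=r.grab_frame('side');C=cam('s',f)
q=lambda P:np.round((proj(C,P)-[140,120])*3)
print(-C['E'][:3,:3].T@C['E'][:3,3])
o=r.get_obs();print('tcp',q(o['tcp_pos']),q(o['tcp_pos']+[0,0,.019]))
b=lambda x,y:[[x/2,y/2,0],[x/2,-y/2,0],[-x/2,-y/2,0],[-x/2,y/2,0]]
a=np.radians(57.5);Rz=np.array([[np.cos(a),-np.sin(a)],[np.sin(a),np.cos(a)]])
for z in(.2,.23):
    for y in(.0525,-.0525): p=Rz@[0,y]+[.4945,.4015]; print(z,y,q([*p,z]))
# measured from image at top rim: far end and near end
print(back(C,np.array([[185,352],[232,440]])/3+[140,120],.23),back(C,np.array([[232,486],[165,362]])/3+[140,120],.2))
f=r.grab_frame('wrist');cv2.imwrite('pics/w4.png',cv2.resize(f['frame'][:,:,::-1],None,fx=1.5,fy=1.5))
E
```

```text
[0.12278074 0.83178147 0.6686206 ]
tcp [[209. 423.]] [[207. 398.]]
0.2 0.0525 [[240. 488.]]
0.2 -0.0525 [[183. 387.]]
0.23 0.0525 [[238. 448.]]
0.23 -0.0525 [[180. 349.]]
[[0.53378025 0.37428556 0.23      ]
 [0.45722911 0.42613889 0.23      ]] [[0.45531477 0.43103771 0.2       ]
 [0.56588446 0.35906019 0.2       ]]
```

View pics/w4.png

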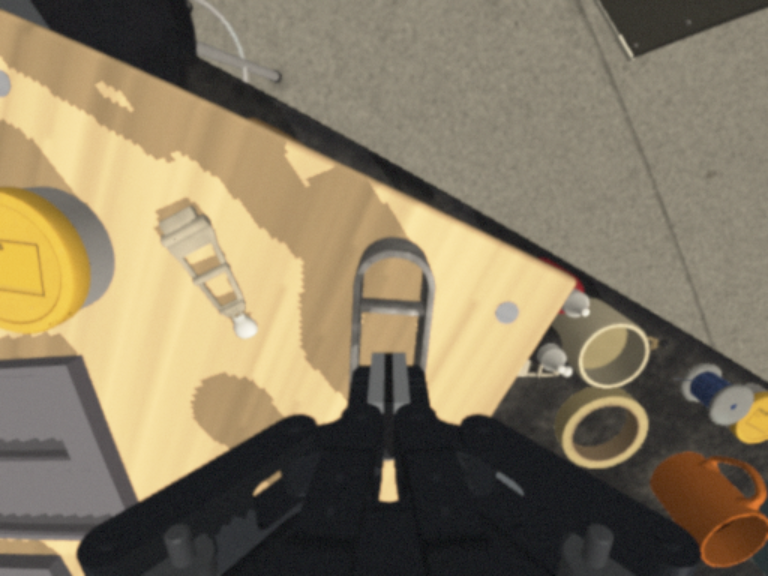

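```bash
python3 - <<'E'
from h import *
o=r.get_obs();f=r.grab_frame('wrist');C=cam('w',f,o)
for d in(0,.01,.019,.03):print(d,proj(C,o['tcp_pos']+[0,0,d])*1.5)
f=r.grab_frame('side');cv2.imwrite('pics/s2.png',cv2.resize(f['frame'][200:300,180:260,::-1],None,fx=6,fy=6,interpolation=cv2.INTER_CUBIC))
E
```

```text
0 [[387.53127574 337.58804041]]
0.01 [[387.51149258 346.94932832]]
0.019 [[387.49187899 356.24148685]]
0.03 [[387.46519054 368.90338537]]
```

View pics/s2.png

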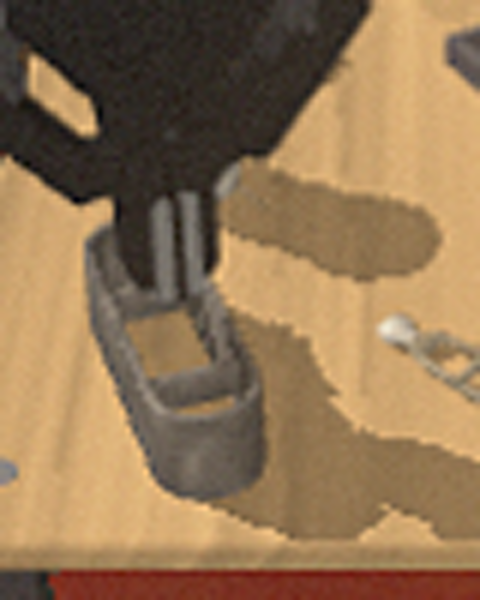

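```bash
python3 -m inch '[{"linear":[0,0,-20],"dr":[0,0,0]},{"linear":[0,0,-20],"dr":[0,0,0]},{"linear":[0,0,0],"dr":[0,0,0]},{"linear":[0,0,0],"dr":[0,0,0]}]' && python3 -m inch '[{"linear":[0,0,0],"dr":[0,0,0]},{"linear":[0,0,0],"dr":[0,0,0]},{"linear":[0,0,0],"dr":[0,0,0]},{"linear":[0,0,0],"dr":[0,0,0]},{"linear":[0,0,0],"dr":[0,0,0]}]' 70 && python3 -m inch '[{"linear":[0,0,20],"dr":[0,0,0]},{"linear":[0,0,20],"dr":[0,0,0]},{"linear":[0,0,8],"dr":[0,0,0]},{"linear":[0,0,0],"dr":[0,0,0]}]'
python3 - <<'E'
from h import *
f=r.grab_frame('side');cv2.imwrite('pics/s3.png',cv2.resize(f['frame'][200:300,160:280,::-1],None,fx=6,fy=6,interpolation=cv2.INTER_CUBIC))
E
```

```text
t: 7.08
tcp_pos: [0.4939, 0.4033, 0.2514]
eef_rot: [[0.528, 0.849, 0.002], [0.849, -0.528, 0.002], [0.003, 0.001, -1.0]]
force: [0.1, 0.3, -0.8]
finger_gap: -0.001
t: 7.5
tcp_pos: [0.4935, 0.4025, 0.2496]
eef_rot: [[0.528, 0.849, -0.001], [0.849, -0.528, -0.0], [-0.001, -0.0, -1.0]]
force: [-0.3, 0.0, 0.8]
finger_gap: 0.708
t: 7.83
tcp_pos: [0.4929, 0.4014, 0.1996]
eef_rot: [[0.528, 0.849, -0.003], [0.849, -0.528, -0.003], [-0.004, -0.001, -1.0]]
force: [0.8, -0.1, -0.3]
finger_gap: 0.727
```

View pics/s3.png

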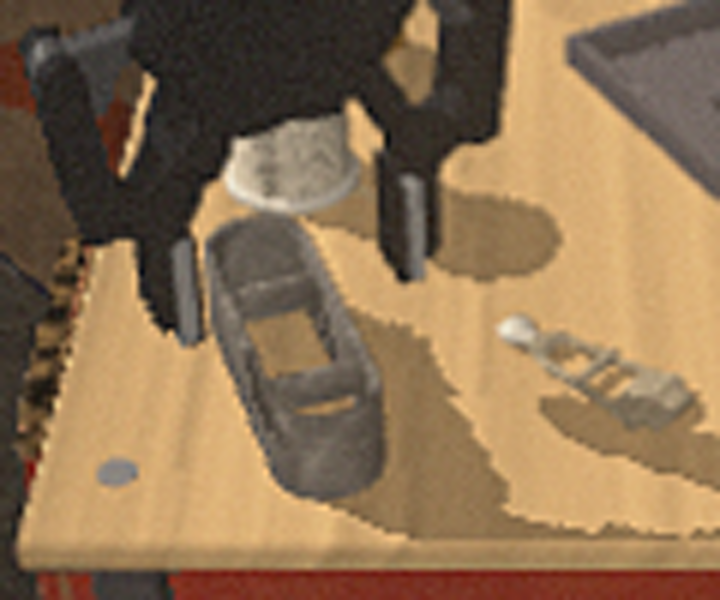

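```bash
python3 - <<'E'
from h import *
f=r.grab_frame('side');C=cam('s',f);o=r.get_obs();print(o['tcp_pos'],o['force'])
for sx in(.031,-.031):
  for sy in(-.011,.011):
    for d in(0,.01,.02,.03):
      p=o['tcp_pos']+o['eef_rot']@[sx,sy,0]+[0,0,d]; print(sx,sy,d,np.round((proj(C,p)-[160,200])*6))
E
```

```text
[0.49367179 0.40261828 0.20261962] [ 0.07523698 -0.27053152  0.8037782 ]
0.031 -0.011 0 [[214. 436.]]
0.031 -0.011 0.01 [[211. 409.]]
0.031 -0.011 0.02 [[209. 383.]]
0.031 -0.011 0.03 [[206. 356.]]
0.031 0.011 0 [[191. 392.]]
0.031 0.011 0.01 [[188. 366.]]
0.031 0.011 0.02 [[186. 340.]]
0.031 0.011 0.03 [[183. 313.]]
-0.031 -0.011 0 [[408. 378.]]
-0.031 -0.011 0.01 [[407. 353.]]
-0.031 -0.011 0.02 [[405. 326.]]
-0.031 -0.011 0.03 [[404. 300.]]
-0.031 0.011 0 [[381. 337.]]
-0.031 0.011 0.01 [[380. 312.]]
-0.031 0.011 0.02 [[378. 286.]]
-0.031 0.011 0.03 [[377. 260.]]
```

```bash
python3 -m inch '[{"linear":[0,0,5],"dr":[0,0,0]},{"linear":[0,0,5],"dr":[0,0,0]},{"linear":[0,0,0],"dr":[0,0,0]},{"linear":[0,0,0],"dr":[0,0,0]}]' && python3 -m inch '[{"linear":[0,0,5],"dr":[0,0,0]},{"linear":[0,0,4],"dr":[0,0,0]},{"linear":[0,0,0],"dr":[0,0,0]},{"linear":[0,0,0],"dr":[0,0,0]}]'
python3 - <<'E'
from h import *
f=r.grab_frame('side');cv2.imwrite('pics/s4.png',cv2.resize(f['frame'][200:300,160:280,::-1],None,fx=6,fy=6,interpolation=cv2.INTER_CUBIC))
print(r.get_obs()['tcp_pos'],r.get_obs()['force'])
E
```

```text
t: 8.27
tcp_pos: [0.4936, 0.4026, 0.1921]
eef_rot: [[0.528, 0.849, -0.0], [0.849, -0.528, -0.0], [-0.0, -0.0, -1.0]]
force: [0.3, -0.0, 0.5]
finger_gap: 0.732
t: 8.6
tcp_pos: [0.4934, 0.4024, 0.1827]
eef_rot: [[0.528, 0.849, -0.001], [0.849, -0.528, -0.0], [-0.001, -0.0, -1.0]]
force: [-0.3, 0.6, -0.0]
finger_gap: 0.728
[0.49357872 0.40255246 0.18301631] [-0.26166219 -0.65113298  1.12383753]
```

View pics/s4.png

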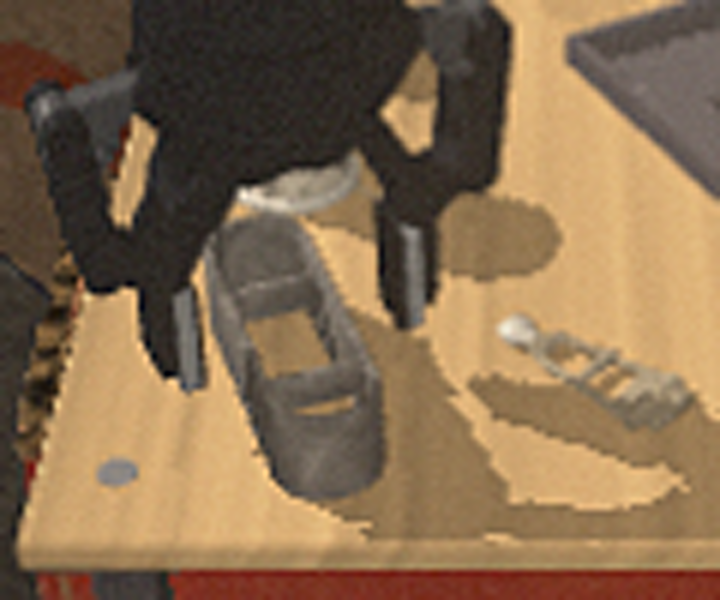

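```bash
python3 -m inch '[{"linear":[0,0,0],"dr":[0,0,0]},{"linear":[0,0,0],"dr":[0,0,0]},{"linear":[0,0,0],"dr":[0,0,0]},{"linear":[0,0,0],"dr":[0,0,0]},{"linear":[0,0,0],"dr":[0,0,0]},{"linear":[0,0,0],"dr":[0,0,0]},{"linear":[0,0,0],"dr":[0,0,0]},{"linear":[0,0,0],"dr":[0,0,0]}]' 255
python3 - <<'E'
from h import *
f=r.grab_frame('side');cv2.imwrite('pics/s5.png',cv2.resize(f['frame'][200:300,160:280,::-1],None,fx=6,fy=6,interpolation=cv2.INTER_CUBIC))
E
```

```text
t: 9.32
tcp_pos: [0.4938, 0.4029, 0.1838]
eef_rot: [[0.528, 0.849, 0.001], [0.849, -0.528, 0.001], [0.001, 0.0, -1.0]]
force: [-1.2, -0.8, 5.3]
finger_gap: 0.384
```

View pics/s5.png

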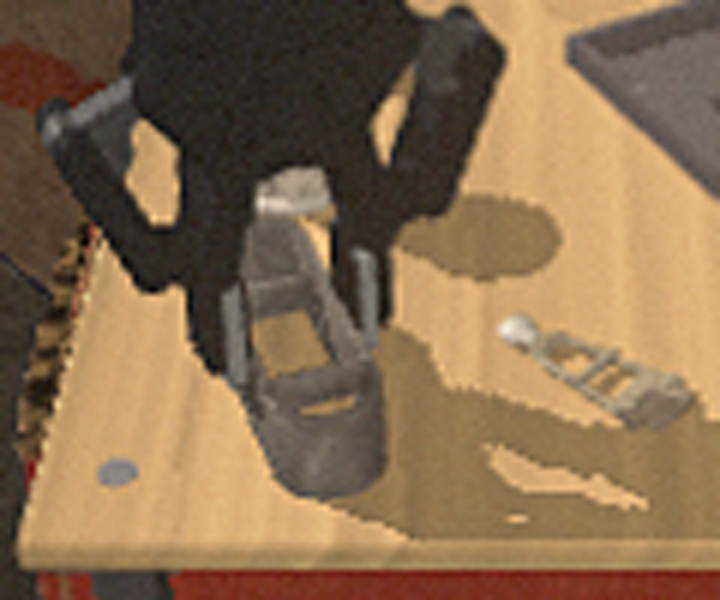

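```bash
python3 -m inch '[{"linear":[0,0,-20],"dr":[0,0,0]},{"linear":[0,0,-35],"dr":[0,0,0]},{"linear":[0,0,-35],"dr":[0,0,0]},{"linear":[-31.8,16.2,0],"dr":[0,0,0]},{"linear":[-31.8,16.2,0],"dr":[0,0,0]},{"linear":[-31.8,16.2,0],"dr":[0,0,0]},{"linear":[-31.8,16.2,0],"dr":[0,0,0]},{"linear":[-31.8,16.2,0],"dr":[0,0,0]},{"linear":[-31.8,16.2,0],"dr":[0,0,0]},{"linear":[-31.8,16.2,0],"dr":[0,0,0]}]' && python3 -m inch '[{"linear":[0,0,0],"dr":[0,0,0.12]},{"linear":[0,0,0],"dr":[0,0,0.12]},{"linear":[0,0,0],"dr":[0,0,0.12]},{"linear":[0,0,0],"dr":[0,0,0.12]},{"linear":[0,0,0],"dr":[0,0,0.12]},{"linear":[0,0,0],"dr":[0,0,0.12]},{"linear":[0,0,0],"dr":[0,0,0.12]},{"linear":[0,0,0],"dr":[0,0,0.12]},{"linear":[0,0,0],"dr":[0,0,0.12]},{"linear":[0,0,0],"dr":[0,0,0.12]},{"linear":[0,0,0],"dr":[0,0,0.12]},{"linear":[0,0,0],"dr":[0,0,0.12]}]'
python3 - <<'E'
from h import *
import pickle
r.grab_frame('wrist');r.grab_frame('wrist')
o=r.get_obs();f=r.grab_frame('wrist');cv2.imwrite('pics/w5.png',cv2.resize(f['frame'][:,:,::-1],None,fx=1.5,fy=1.5))
f=r.grab_frame('side');cv2.imwrite('pics/s6.png',cv2.resize(f['frame'][140:290,180:380,::-1],None,fx=4,fy=4,interpolation=cv2.INTER_CUBIC))
print(o['finger_gap'],o['force']); go(.4724,.154,.188,-27.5)
E
```

```text
t: 10.2
tcp_pos: [0.4715, 0.1518, 0.2723]
eef_rot: [[0.528, 0.849, -0.001], [0.849, -0.528, -0.0], [-0.001, -0.001, -1.0]]
force: [1.2, -0.5, -1.6]
finger_gap: 0.384
t: 11.2
tcp_pos: [0.4719, 0.1535, 0.2723]
eef_rot: [[0.908, -0.418, -0.002], [-0.418, -0.908, -0.0], [-0.001, 0.001, -1.0]]
force: [0.2, 0.3, -2.6]
finger_gap: 0.386
0.38602515570652324 [ 0.21866646 -0.02687215 -1.6582423 ]
tcp [0.4721 0.1537 0.2726] yaw -24.1 t 11.4 j7 -48.7
tool shift mm (current axes) [ 0.2 -0.5 84.6]  (final axes) [ 0.1 -0.5 84.6]  dr [0.0006 0.0008 0.0591] alt dr z [-1.000e-03  1.000e-03 -3.082e+00]
```

View pics/w5.png

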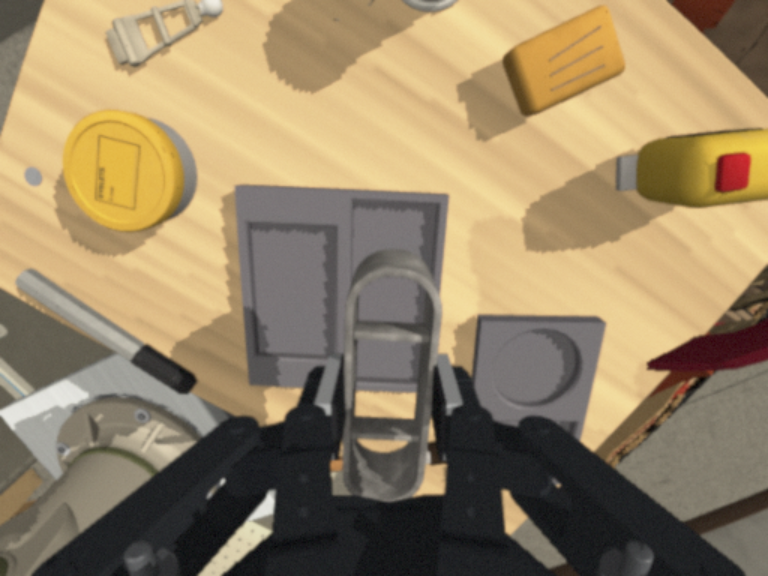

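View pics/s6.png

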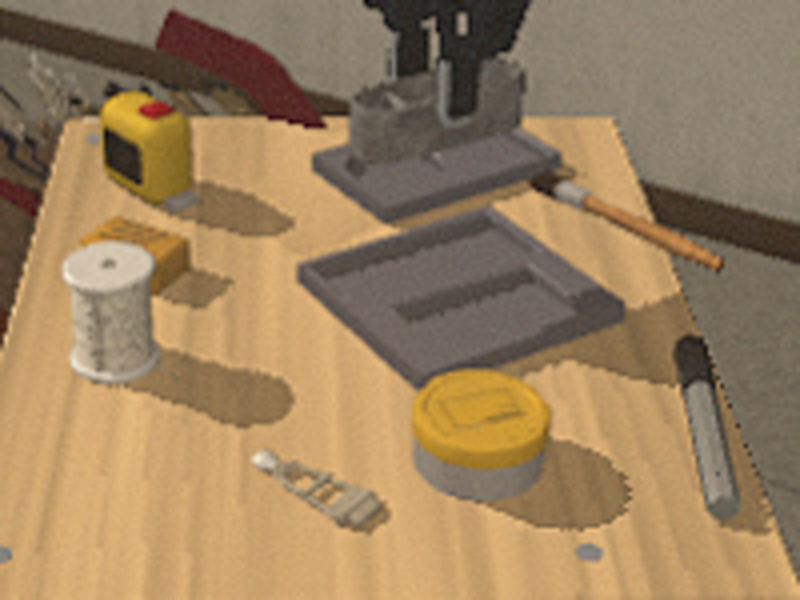

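```bash
python3 - <<'E'
from h import *
r.grab_frame('wrist')
o=r.get_obs();f=r.grab_frame('wrist');C=cam('w',f,o)
u=lambda L:(np.array(L,float)+.5)/1.5-.5
L=[[.0665,.0625,0],[.0665,-.0625,0],[-.0665,.0625,0]]
print('cut',fit(C,L,u([(237,186),(447,195),(249,388)]),.212,[.44,.16,1.1]))
L=[[.068,.0415,0],[.068,-.0415,0],[.032,0,0]]
print('st',fit(C,L,u([(480,317),(604,319),(536,366)]),.212,[.52,.04,1.1]))
print(o['tcp_pos'])
E
```

```text
cut (array([0.44515794, 0.16453134, 1.10577704]), np.float64(1.1835350128453346))
st (array([0.52942497, 0.03849498, 1.13193102]), np.float64(0.5671373234896259))
[0.47216628 0.15366559 0.2727653 ]
```

```bash
python3 -m inch '[{"linear":[0.8,0.9,0],"dr":[0,0,0.055]},{"linear":[0,0,25],"dr":[0,0,0]},{"linear":[0,0,25],"dr":[0,0,0]},{"linear":[0,0,15],"dr":[0,0,0]},{"linear":[0,0,12],"dr":[0,0,0]},{"linear":[0,0,0],"dr":[0,0,0]},{"linear":[0,0,0],"dr":[0,0,0]}]'
python3 - <<'E'
from h import *
f=r.grab_frame('side');cv2.imwrite('pics/s7.png',cv2.resize(f['frame'][160:260,240:360,::-1],None,fx=6,fy=6,interpolation=cv2.INTER_CUBIC))
E
```

```text
t: 12.08
tcp_pos: [0.4724, 0.1524, 0.1959]
eef_rot: [[0.888, -0.461, -0.001], [-0.461, -0.888, -0.0], [-0.001, 0.001, -1.0]]
force: [0.9, -0.7, -1.5]
finger_gap: 0.381
```

View pics/s7.png

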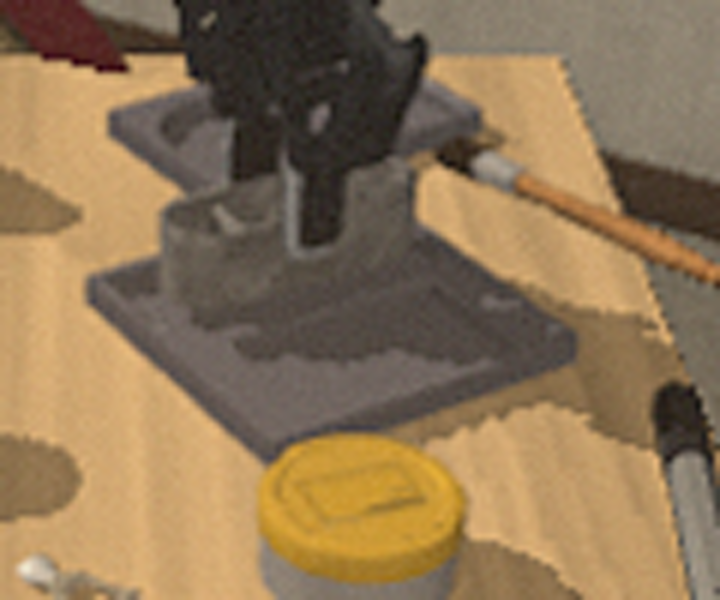

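```bash
python3 -m inch '[{"linear":[0,0,4],"dr":[0,0,0]},{"linear":[0,0,3],"dr":[0,0,0]},{"linear":[0,0,0],"dr":[0,0,0]},{"linear":[0,0,0],"dr":[0,0,0]},{"linear":[0,0,0],"dr":[0,0,0]}]'
python3 - <<'E'
from h import *
f=r.grab_frame('side');cv2.imwrite('pics/s8.png',cv2.resize(f['frame'][160:260,240:360,::-1],None,fx=6,fy=6,interpolation=cv2.INTER_CUBIC))
o=r.get_obs();print(o['tcp_pos'],o['force'])
E
```

```text
t: 12.55
tcp_pos: [0.4729, 0.1526, 0.1894]
eef_rot: [[0.887, -0.462, 0.0], [-0.462, -0.887, 0.0], [0.0, -0.0, -1.0]]
force: [0.4, 0.9, -2.4]
finger_gap: 0.385
[0.47286295 0.15261586 0.18939026] [ 0.41521289 -0.7936327  -2.30451681]
```

View pics/s8.png

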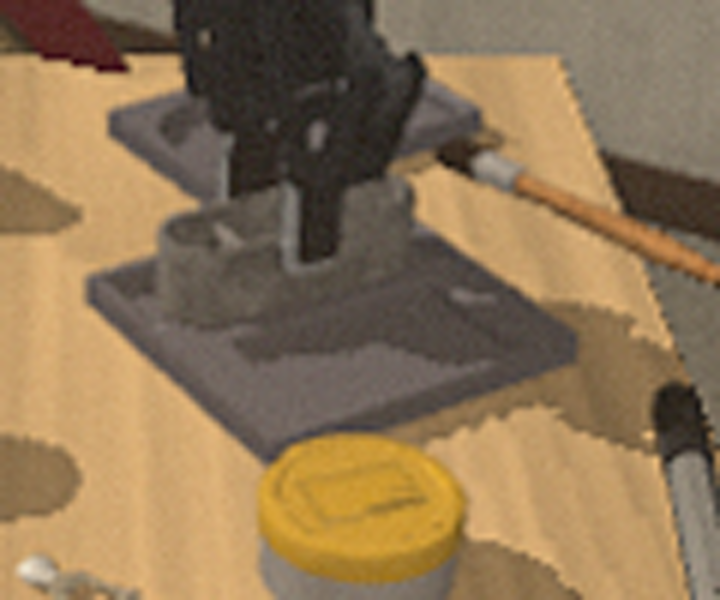

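```bash
python3 -m inch '[{"linear":[0,0,2],"dr":[0,0,0]},{"linear":[0,0,0],"dr":[0,0,0]},{"linear":[0,0,0],"dr":[0,0,0]}]' && python3 -m inch '[{"linear":[0,0,0],"dr":[0,0,0]},{"linear":[0,0,0],"dr":[0,0,0]},{"linear":[0,0,0],"dr":[0,0,0]},{"linear":[0,0,0],"dr":[0,0,0]},{"linear":[0,0,-20],"dr":[0,0,0]},{"linear":[0,0,-30],"dr":[0,0,0]},{"linear":[0,0,-30],"dr":[0,0,0]},{"linear":[0,0,-30],"dr":[0,0,0]},{"linear":[0,0,0],"dr":[0,0,0]}]' 105
python3 - <<'E'
from h import *
import pickle
r.grab_frame('wrist')
o=r.get_obs();f=r.grab_frame('wrist');cv2.imwrite('pics/w6.png',cv2.resize(f['frame'][:,:,::-1],None,fx=1.5,fy=1.5))
pickle.dump((o,f),open('w6.pkl','wb'))
f=r.grab_frame('side');cv2.imwrite('pics/s9.png',cv2.resize(f['frame'][160:260,240:360,::-1],None,fx=6,fy=6,interpolation=cv2.INTER_CUBIC))
go(.612,.238,.32,-90)
E
```

```text
t: 12.85
tcp_pos: [0.4731, 0.1528, 0.1877]
eef_rot: [[0.887, -0.462, 0.001], [-0.462, -0.887, 0.0], [0.001, -0.001, -1.0]]
force: [-0.4, 1.2, 2.6]
finger_gap: 0.386
t: 13.6
tcp_pos: [0.4748, 0.1536, 0.3032]
eef_rot: [[0.887, -0.462, 0.009], [-0.462, -0.887, 0.002], [0.007, -0.006, -1.0]]
force: [0.3, 0.6, -0.3]
finger_gap: 0.588
tcp [0.4728 0.1525 0.2968] yaw -27.5 t 13.75 j7 -51.8
tool shift mm (current axes) [  84.  -140.1  -23.1]  (final axes) [ -85.5 -139.2  -23.2]  dr [-1.0000e-04 -1.0000e-04  1.0904e+00] alt dr z [ 0.    -0.    -2.051]
```

View pics/w6.png

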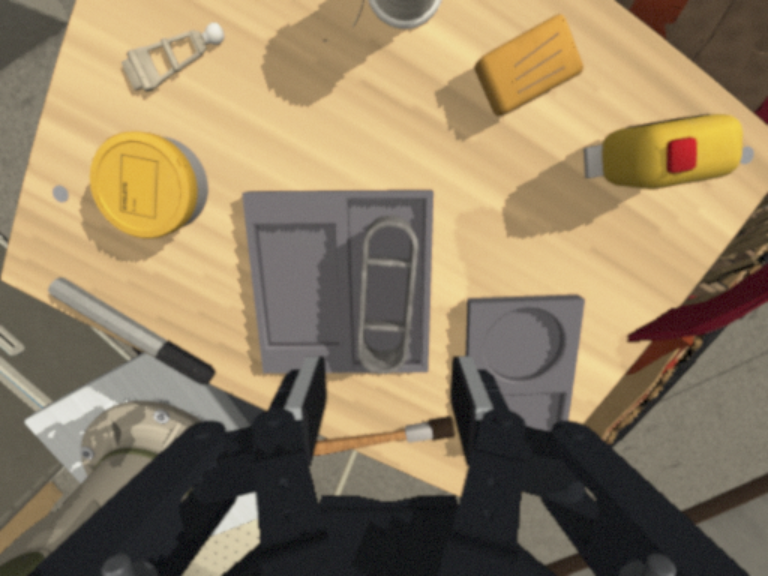

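View pics/s9.png

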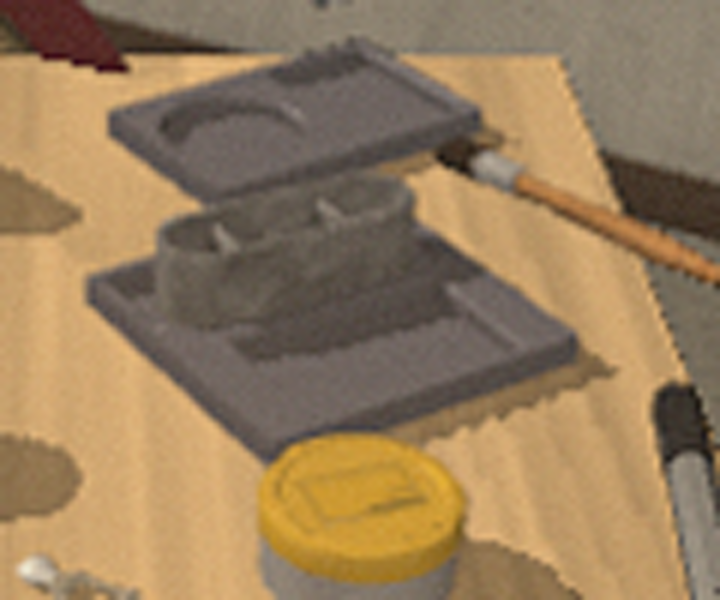

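```bash
python3 - <<'E'
from h import *
import pickle
o,f=pickle.load(open('w6.pkl','rb'));C=cam('w',f,o)
u=lambda L:(np.array(L,float)+.5)/1.5-.5
b=lambda x,y:[[x/2,y/2,0],[x/2,-y/2,0],[-x/2,-y/2,0],[-x/2,y/2,0]]
q,e=fit(C,b(.133,.125),u([(247,192),(433,191),(428,372),(265,374)]),.212,[.44,.16,1.1]);print('cut',q,e)
P=back(C,u([(391,216),(382,371)]),.234);m=P.mean(0);print('die',P,m)
c,s=np.cos(q[2]),np.sin(q[2]);d=m[:2]-q[:2];print('die in board',c*d[0]+s*d[1],-s*d[0]+c*d[1])
print('st',fit(C,[[.068,.0415,0],[.068,-.0415,0],[.032,0,0]],u([(469,298),(583,296),(522,343)]),.212,[.52,.04,1.1]))
print('wax',fit(C,[[-.018,.0275,0],[.018,.0275,0],[.018,-.0275,0]],u([(568,17),(582,68),(496,115)]),.223,[.61,.24,-1.57]))
print('btn',back(C,u([(682,155)]),.262))
E
```

```text
cut [0.44596733 0.16459677 1.09316635] 1.2818669786262205
die [[0.49990996 0.19673096 0.234     ]
 [0.44601653 0.1061248  0.234     ]] [0.47296325 0.15142788 0.234     ]
die in board 0.0007142531760127163 -0.030028136447408364
st (array([0.52735582, 0.03888096, 1.10602715]), np.float64(0.31699338461686033))
wax (array([ 0.61090784,  0.23635499, -1.62258822]), np.float64(2.6227709571189246))
btn [[0.65305061 0.15882592 0.262     ]]
```

```bash
python3 -m inch '[{"linear":[16.8,-28,-4.6],"dr":[0,0,0]},{"linear":[16.8,-28,-4.6],"dr":[0,0,0]},{"linear":[16.8,-28,-4.6],"dr":[0,0,0]},{"linear":[16.8,-28,-4.6],"dr":[0,0,0]},{"linear":[16.8,-28,-4.6],"dr":[0,0,0]},{"linear":[0,0,0],"dr":[0,0,-0.12]},{"linear":[0,0,0],"dr":[0,0,-0.12]},{"linear":[0,0,0],"dr":[0,0,-0.12]},{"linear":[0,0,0],"dr":[0,0,-0.12]},{"linear":[0,0,0],"dr":[0,0,-0.12]},{"linear":[0,0,0],"dr":[0,0,-0.12]}]' 80 && python3 -m inch '[{"linear":[0,0,0],"dr":[0,0,-0.12]},{"linear":[0,0,0],"dr":[0,0,-0.12]},{"linear":[0,0,0],"dr":[0,0,-0.12]},{"linear":[0,0,0],"dr":[0,0,-0.12]},{"linear":[0,0,0],"dr":[0,0,-0.12]},{"linear":[0,0,0],"dr":[0,0,-0.12]},{"linear":[0,0,0],"dr":[0,0,-0.12]},{"linear":[0,0,0],"dr":[0,0,-0.12]},{"linear":[0,0,0],"dr":[0,0,-0.12]},{"linear":[0,0,0],"dr":[0,0,-0.12]},{"linear":[0,0,0],"dr":[0,0,-0.12]},{"linear":[0,0,0],"dr":[0,0,0]}]' 
python3 - <<'E'
from h import *
import pickle
r.grab_frame('wrist');r.grab_frame('wrist')
o=r.get_obs();f=r.grab_frame('wrist');cv2.imwrite('pics/w7.png',cv2.resize(f['frame'][:,:,::-1],None,fx=1.5,fy=1.5))
pickle.dump((o,f),open('w7.pkl','wb'))
C=cam('w',f,o);print(proj(C,[.612,.2375,.223])*1.5)
go(.612,.2375,.183,90)
E
```

```text
t: 14.67
tcp_pos: [0.6115, 0.2378, 0.318]
eef_rot: [[0.97, 0.244, -0.003], [0.244, -0.97, -0.001], [-0.003, 0.0, -1.0]]
force: [0.5, -0.2, -0.0]
finger_gap: 0.683
t: 15.67
tcp_pos: [0.6116, 0.2377, 0.3182]
eef_rot: [[0.005, 1.0, -0.003], [1.0, -0.005, -0.001], [-0.001, -0.002, -1.0]]
force: [0.7, 0.4, 0.0]
finger_gap: 0.685
[[387.97224053 280.41105604]]
tcp [0.6117 0.2378 0.3191] yaw 89.1 t 15.82 j7 50.7
tool shift mm (current axes) [ -0.2   0.5 136.1]  (final axes) [ -0.3   0.3 136.1]  dr [-0.0014  0.0005 -0.015 ] alt dr z [1.000e-03 2.000e-03 3.127e+00]
```

View pics/w7.png

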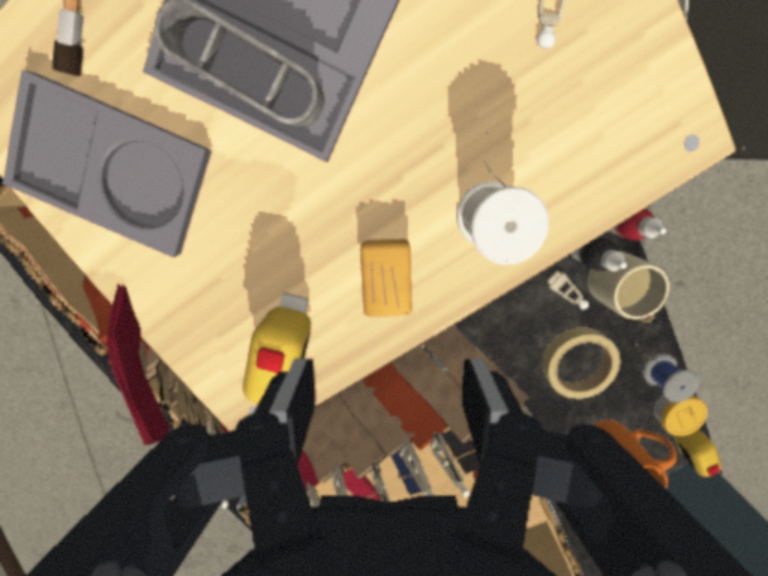

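```bash
python3 -m inch '[{"linear":[0,-8,30],"dr":[0,0,0]},{"linear":[0,0,35],"dr":[0,0,0]},{"linear":[0,0,30],"dr":[0,0,0]},{"linear":[0,0,20],"dr":[0,0,0]},{"linear":[0,0,0],"dr":[0,0,0]},{"linear":[0,0,0],"dr":[0,0,0]}]'
python3 - <<'E'
from h import *
import pickle
f=r.grab_frame('side');cv2.imwrite('pics/s10.png',cv2.resize(f['frame'][150:250,180:300,::-1],None,fx=6,fy=6,interpolation=cv2.INTER_CUBIC))
o,f=pickle.load(open('w7.pkl','rb'));C=cam('w',f,o)
u=lambda L:(np.array(L,float)+.5)/1.5-.5
b=lambda x,y:[[x/2,y/2,0],[x/2,-y/2,0],[-x/2,-y/2,0],[-x/2,y/2,0]]
print('st',fit(C,b(.136,.083),u([(210,150),(178,255),(3,185),(22,72)]),.212,[.52,.04,1.1]))
print('wax',fit(C,[[.018,.0275,0],[.018,-.0275,0],[-.018,-.0275,0],[-.018,.0275,0]],u([(363,316),(361,242),(408,240),(411,314)]),.223,[.61,.24,-1.57]))
print('spool',back(C,u([(510,225)]),.26),'btn',back(C,u([(271,360)]),.262))
go(.604,.2375,.183,90)
E
```

```text
t: 16.32
tcp_pos: [0.6035, 0.2374, 0.2045]
eef_rot: [[0.013, 1.0, -0.002], [1.0, -0.013, -0.001], [-0.001, -0.002, -1.0]]
force: [-0.9, 0.3, 0.5]
finger_gap: 0.687
st (array([0.52900224, 0.03762138, 1.13902098]), np.float64(1.0969767234769765))
wax (array([ 0.61087416,  0.23578019, -1.55139584]), np.float64(0.9114278997545244))
spool [[0.56749953 0.30995642 0.26      ]] btn [[0.65332825 0.16002769 0.262     ]]
tcp [0.6042 0.2382 0.2062] yaw 89.3 t 16.37 j7 48.4
tool shift mm (current axes) [-0.7 -0.2 23.2]  (final axes) [-0.7 -0.2 23.2]  dr [ 0.0005 -0.0005 -0.0129] alt dr z [-1.000e-03 -1.000e-03  3.129e+00]
```

View pics/s10.png

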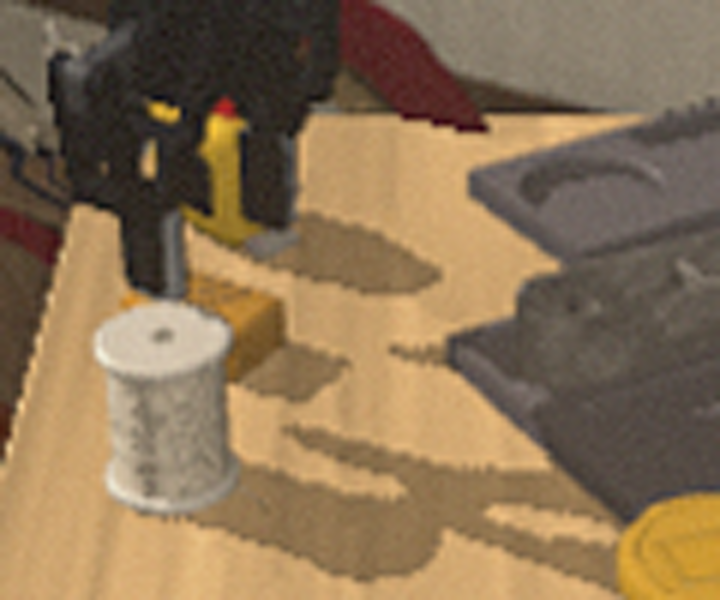

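```bash
python3 -m inch '[{"linear":[-0.7,0,12],"dr":[0,0,0]},{"linear":[0,0,10.5],"dr":[0,0,0]},{"linear":[0,0,0],"dr":[0,0,0]},{"linear":[0,0,0],"dr":[0,0,0]},{"linear":[0,0,0],"dr":[0,0,0]}]' && python3 -m inch '[{"linear":[0,0,0],"dr":[0,0,0]},{"linear":[0,0,0],"dr":[0,0,0]},{"linear":[0,0,0],"dr":[0,0,0]},{"linear":[0,0,0],"dr":[0,0,0]},{"linear":[0,0,0],"dr":[0,0,0]},{"linear":[0,0,0],"dr":[0,0,0]},{"linear":[0,0,0],"dr":[0,0,0]},{"linear":[0,0,0],"dr":[0,0,0]}]' 255
python3 - <<'E'
from h import *
f=r.grab_frame('side');cv2.imwrite('pics/s11.png',cv2.resize(f['frame'][150:250,180:300,::-1],None,fx=6,fy=6,interpolation=cv2.INTER_CUBIC))
a=np.radians(65)
for sx in(-.036,):
  print('pocket',np.array([.528,.038])+sx*np.array([np.cos(a),np.sin(a)]))
go(.604,.2375,.183,90)
E
```

```text
t: 16.78
tcp_pos: [0.604, 0.2374, 0.1829]
eef_rot: [[0.011, 1.0, 0.0], [1.0, -0.011, 0.0], [0.0, 0.0, -1.0]]
force: [-0.0, 0.4, 0.2]
finger_gap: 0.686
t: 17.45
tcp_pos: [0.6042, 0.2376, 0.1836]
eef_rot: [[0.011, 1.0, 0.001], [1.0, -0.011, 0.001], [0.001, 0.001, -1.0]]
force: [0.1, -0.4, 5.6]
finger_gap: 0.397
pocket [0.51278574 0.00537292]
tcp [0.6042 0.2376 0.1836] yaw 89.4 t 17.5 j7 48.0
tool shift mm (current axes) [-0.2 -0.2  0.6]  (final axes) [-0.1 -0.2  0.6]  dr [ 0.0013 -0.0007 -0.0111] alt dr z [-1.00e-03 -2.00e-03  3.13e+00]
```

View pics/s11.png

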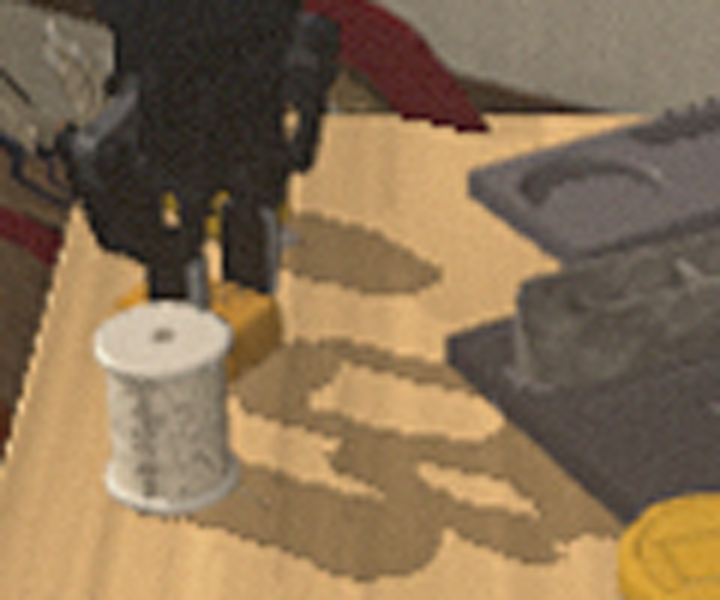

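```bash
python3 -m inch '[{"linear":[0,0,-20],"dr":[0,0,0]},{"linear":[0,0,-35],"dr":[0,0,0]},{"linear":[0,0,-35],"dr":[0,0,0]},{"linear":[-32.9,-13.6,0],"dr":[0,0,0]},{"linear":[-32.9,-13.6,0],"dr":[0,0,0]},{"linear":[-32.9,-13.6,0],"dr":[0,0,0]},{"linear":[-32.9,-13.6,0],"dr":[0,0,0]},{"linear":[-32.9,-13.6,0],"dr":[0,0,0]},{"linear":[-32.9,-13.6,0],"dr":[0,0,0]},{"linear":[-32.9,-13.6,0],"dr":[0,0,0]}]' && python3 -m inch '[{"linear":[0,0,0],"dr":[0,0,0.1065]},{"linear":[0,0,0],"dr":[0,0,0.1065]},{"linear":[0,0,0],"dr":[0,0,0.1065]},{"linear":[0,0,0],"dr":[0,0,0.1065]},{"linear":[0,0,0],"dr":[0,0,0]}]'
python3 - <<'E'
from h import *
import pickle
r.grab_frame('wrist');r.grab_frame('wrist')
o=r.get_obs();f=r.grab_frame('wrist');cv2.imwrite('pics/w8.png',cv2.resize(f['frame'][:,:,::-1],None,fx=1.5,fy=1.5))
pickle.dump((o,f),open('w8.pkl','wb'))
print(o['finger_gap'],o['force']); go(.5065,.0084,.188,65)
E
```

```text
t: 18.33
tcp_pos: [0.5051, 0.0066, 0.2722]
eef_rot: [[0.011, 1.0, -0.001], [1.0, -0.011, -0.0], [-0.0, -0.001, -1.0]]
force: [1.4, -0.0, -0.3]
finger_gap: 0.391
t: 18.75
tcp_pos: [0.5059, 0.0079, 0.2725]
eef_rot: [[0.428, 0.904, -0.0], [0.904, -0.428, -0.0], [-0.0, -0.0, -1.0]]
force: [-0.2, 0.7, -0.9]
finger_gap: 0.395
0.3985067537060878 [-0.00563941  0.18015177 -1.48738931]
tcp [0.5061 0.0082 0.2725] yaw 65.2 t 18.9 j7 53.5
tool shift mm (current axes) [ 0.4  0.3 84.5]  (final axes) [ 0.4  0.3 84.5]  dr [-0.0002  0.0001  0.0031] alt dr z [-0.    -0.    -3.138]
```

View pics/w8.png

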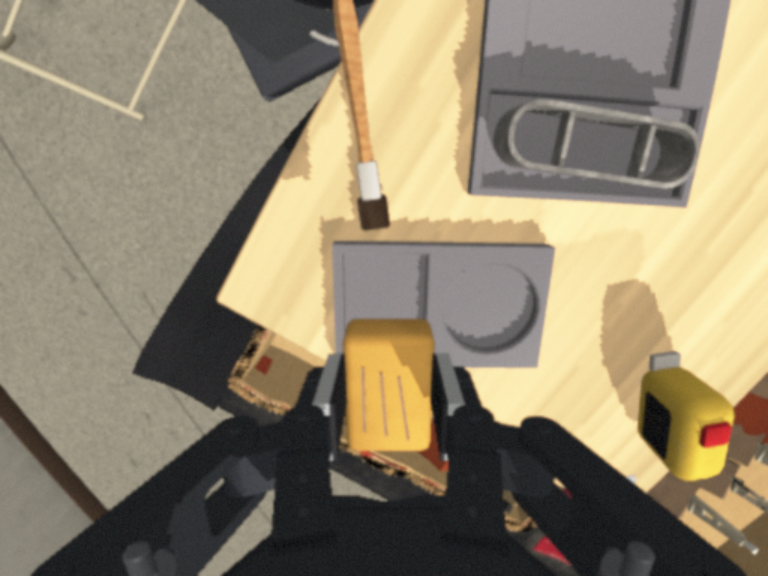

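```bash
python3 - <<'E'
from h import *
import pickle
o,f=pickle.load(open('w8.pkl','rb'));C=cam('w',f,o)
u=lambda L:(np.array(L,float)+.5)/1.5-.5
q,e=fit(C,[[.068,.0415,0],[.068,-.0415,0],[-.068,.0415,0]],u([(553,246),(540,367),(333,242)]),.212,[.52,.04,1.1]);print('st',q,e)
c,s=np.cos(q[2]),np.sin(q[2]);print('pocket',q[0]-.036*c,q[1]-.036*s)
P=back(C,u([(346,320),(433,320),(432,450),(347,450)]),.312)
print(P,P.mean(0),o['eef_rot'].T@(P.mean(0)-o['tcp_pos']))
E
```

```text
st [0.5276219  0.03517666 1.12836144] 1.1416841946552778
pocket 0.5122088220806711 0.002643035928311707
[[ 0.47622101  0.00504286  0.312     ]
 [ 0.48959744  0.03395617  0.312     ]
 [ 0.54377671  0.01096864  0.312     ]
 [ 0.5288666  -0.02125132  0.312     ]] [0.50961544 0.00717909 0.312     ] [ 0.00061586  0.00364188 -0.03949634]
```

```bash
python3 -m inch '[{"linear":[-1,2,25],"dr":[0,0,0]},{"linear":[0,0,25],"dr":[0,0,0]},{"linear":[0,0,15],"dr":[0,0,0]},{"linear":[0,0,10],"dr":[0,0,0]},{"linear":[0,0,4],"dr":[0,0,0]},{"linear":[0,0,3],"dr":[0,0,0]},{"linear":[0,0,2],"dr":[0,0,0]},{"linear":[0,0,0],"dr":[0,0,0]},{"linear":[0,0,0],"dr":[0,0,0]}]'
python3 - <<'E'
from h import *
f=r.grab_frame('side');cv2.imwrite('pics/s12.png',cv2.resize(f['frame'][140:240,240:360,::-1],None,fx=6,fy=6,interpolation=cv2.INTER_CUBIC))
o=r.get_obs();print(o['tcp_pos'],o['force'])
E
```

```text
t: 19.65
tcp_pos: [0.508, 0.0064, 0.1894]
eef_rot: [[0.423, 0.906, 0.001], [0.906, -0.423, 0.0], [0.001, 0.001, -1.0]]
force: [-0.0, -1.0, -0.6]
finger_gap: 0.394
[0.50800909 0.00642498 0.18936484] [ 0.31417978 -0.5050393  -0.07012197]
```

View pics/s12.png

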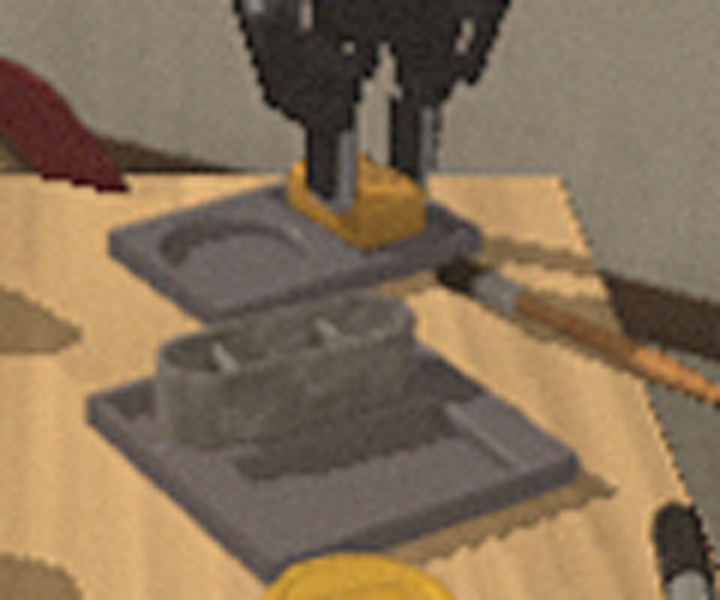

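Wax is over its pocket, clear of the rim. I'll lower the last bit and release.

```bash
python3 -m inch '[{"linear":[0,0,2],"dr":[0,0,0]},{"linear":[0,0,0],"dr":[0,0,0]},{"linear":[0,0,0],"dr":[0,0,0]}]' && python3 -m inch '[{"linear":[0,0,0],"dr":[0,0,0]},{"linear":[0,0,0],"dr":[0,0,0]},{"linear":[0,0,0],"dr":[0,0,0]},{"linear":[0,0,0],"dr":[0,0,0]},{"linear":[0,0,-20],"dr":[0,0,0]},{"linear":[0,0,-30],"dr":[0,0,0]},{"linear":[0,0,-30],"dr":[0,0,0]},{"linear":[0,0,-30],"dr":[0,0,0]},{"linear":[0,0,-30],"dr":[0,0,0]},{"linear":[0,0,0],"dr":[0,0,0]}]' 105
python3 - <<'E'
from h import *
import pickle
r.grab_frame('wrist')
o=r.get_obs();f=r.grab_frame('wrist');cv2.imwrite('pics/w9.png',cv2.resize(f['frame'][:,:,::-1],None,fx=1.5,fy=1.5))
pickle.dump((o,f),open('w9.pkl','wb'))
go(.5675,.311,.34,65)
E
```

```text
t: 19.95
tcp_pos: [0.5082, 0.0064, 0.1875]
eef_rot: [[0.423, 0.906, 0.002], [0.906, -0.423, -0.0], [0.001, 0.002, -1.0]]
force: [-1.4, -0.7, 5.7]
finger_gap: 0.393
t: 20.78
tcp_pos: [0.5095, 0.0069, 0.3322]
eef_rot: [[0.423, 0.906, 0.008], [0.906, -0.423, -0.0], [0.003, 0.007, -1.0]]
force: [0.5, 0.4, -0.0]
finger_gap: 0.585
tcp [0.5081 0.0066 0.3275] yaw 65.0 t 20.88 j7 53.7
tool shift mm (current axes) [301.  -75.  -12.4]  (final axes) [301.  -74.9 -12.5]  dr [ 0.0019 -0.001  -0.0007] alt dr z [-2.000e-03 -3.000e-03  3.141e+00]
```

View pics/w9.png

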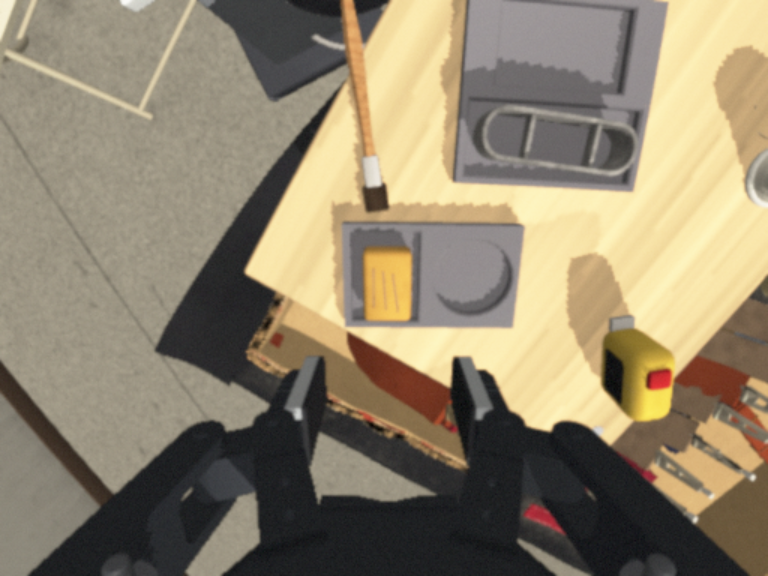

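```bash
python3 - <<'E'
from h import *
import pickle
o,f=pickle.load(open('w9.pkl','rb'));C=cam('w',f,o)
u=lambda L:(np.array(L,float)+.5)/1.5-.5
b=lambda x,y:[[x/2,y/2,0],[x/2,-y/2,0],[-x/2,-y/2,0],[-x/2,y/2,0]]
q,e=fit(C,b(.136,.083),u([(523,225),(513,327),(346,326),(345,223)]),.212,[.52,.04,1.1]);print('st',q,e)
m=back(C,u([(363,247),(411,248),(411,321),(364,320)]),.227).mean(0)
c,s=np.cos(q[2]),np.sin(q[2]);d=m[:2]-q[:2];print(m,'wax in board',c*d[0]+s*d[1],-s*d[0]+c*d[1])
m=back(C,u([(388,320),(388,246),(362,284),(412,284)]),.227);print(m)
# pocket rim in picture
P=back(C,u([(473,274)]),.212);print('round rim',P, 'pred',q[0]+.032*c,q[1]+.032*s)
print('btn',back(C,u([(659,379)]),.262),'hook',back(C,u([(620,324)]),.21))
E
```

```text
st [0.52818976 0.03549272 1.12461203] 1.1465193397086622
[0.51466826 0.00380209 0.227     ] wax in board -0.03442300459075813 -0.0014776000186201357
[[ 0.53990548 -0.00740335  0.227     ]
 [ 0.48853452  0.01660344  0.227     ]
 [ 0.50605757 -0.01253889  0.227     ]
 [ 0.52153304  0.02052916  0.227     ]]
round rim [[0.53875413 0.06500204 0.212     ]] pred 0.5419986054531523 0.06435992521084856
btn [[0.65162234 0.15588519 0.262     ]] hook [[0.63100335 0.16054666 0.21      ]]
```

```bash
python3 -m inch '[{"linear":[37.6,-9.4,-1.6],"dr":[0,0,0]},{"linear":[37.6,-9.4,-1.6],"dr":[0,0,0]},{"linear":[37.6,-9.4,-1.6],"dr":[0,0,0]},{"linear":[37.6,-9.4,-1.6],"dr":[0,0,0]},{"linear":[37.6,-9.4,-1.6],"dr":[0,0,0]},{"linear":[37.6,-9.4,-1.6],"dr":[0,0,0]},{"linear":[37.6,-9.4,-1.6],"dr":[0,0,0]},{"linear":[37.6,-9.4,-1.6],"dr":[0,0,0]}]' 30 && python3 -m inch '[{"linear":[0,0,0],"dr":[0,0,0.12]},{"linear":[0,0,0],"dr":[0,0,0.12]},{"linear":[0,0,0],"dr":[0,0,0.12]},{"linear":[0,0,0],"dr":[0,0,0.12]},{"linear":[0,0,0],"dr":[0,0,0.12]},{"linear":[0,0,0],"dr":[0,0,0.12]},{"linear":[0,0,0],"dr":[0,0,0.12]},{"linear":[0,0,0],"dr":[0,0,0.12]},{"linear":[0,0,0],"dr":[0,0,0.12]},{"linear":[0,0,0],"dr":[0,0,0.12]},{"linear":[0,0,0],"dr":[0,0,0.12]},{"linear":[0,0,0],"dr":[0,0,0.12]}]' && python3 -m inch '[{"linear":[0,0,0],"dr":[0,0,0.12]},{"linear":[0,0,0],"dr":[0,0,0]},{"linear":[0,0,0],"dr":[0,0,0]}]'
python3 - <<'E'
from h import *
import pickle
r.grab_frame('wrist')
o=r.get_obs();f=r.grab_frame('wrist');cv2.imwrite('pics/w10.png',cv2.resize(f['frame'][:,:,::-1],None,fx=1.5,fy=1.5))
pickle.dump((o,f),open('w10.pkl','wb'))
C=cam('w',f,o);print(proj(C,[.5675,.311,.26])*1.5)
go(.5675,.311,.20,-25)
E
```

```text
t: 21.55
tcp_pos: [0.5668, 0.3121, 0.3374]
eef_rot: [[0.424, 0.906, -0.002], [0.906, -0.424, -0.002], [-0.003, -0.001, -1.0]]
force: [0.7, 0.2, 0.8]
finger_gap: 0.886
t: 22.55
tcp_pos: [0.5664, 0.3104, 0.3375]
eef_rot: [[0.952, -0.307, -0.002], [-0.307, -0.952, -0.002], [-0.002, 0.002, -1.0]]
force: [0.5, -0.3, -0.0]
finger_gap: 0.882
t: 22.8
tcp_pos: [0.5665, 0.3104, 0.3381]
eef_rot: [[0.912, -0.41, -0.001], [-0.41, -0.912, -0.001], [-0.001, 0.002, -1.0]]
force: [0.3, -0.7, 0.8]
finger_gap: 0.882
[[387.77929333 287.25763132]]
tcp [0.5666 0.3105 0.3386] yaw -24.2 t 22.9 j7 -65.6
tool shift mm (current axes) [  0.7  -0.9 138.6]  (final axes) [  0.6  -0.8 138.6]  dr [0.001  0.0006 0.014 ] alt dr z [-1.000e-03  2.000e-03 -3.128e+00]
```

View pics/w10.png

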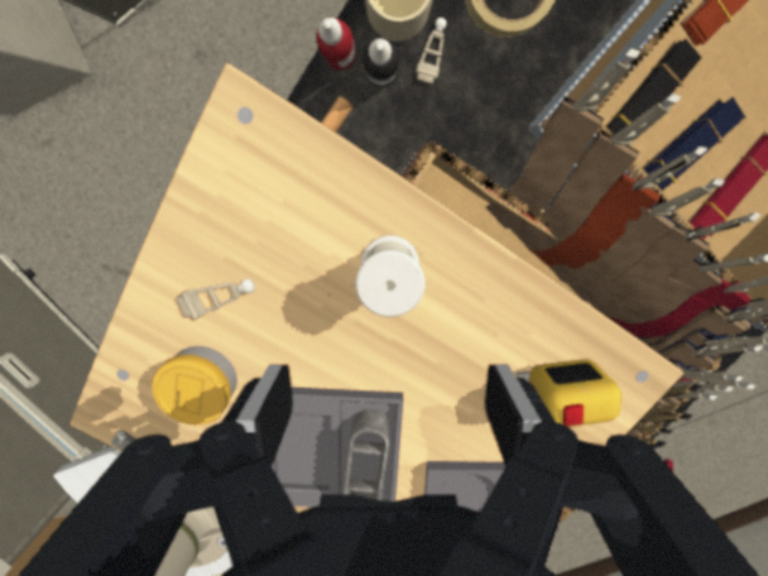

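```bash
python3 -m inch '[{"linear":[1.8,-2,20],"dr":[0,0,0]},{"linear":[0,0,35],"dr":[0,0,0]},{"linear":[0,0,35],"dr":[0,0,0]},{"linear":[0,0,30],"dr":[0,0,0]},{"linear":[0,0,18],"dr":[0,0,0]},{"linear":[0,0,0],"dr":[0,0,0]},{"linear":[0,0,0],"dr":[0,0,0]}]' && python3 -m inch '[{"linear":[0,0,0],"dr":[0,0,0]},{"linear":[0,0,0],"dr":[0,0,0]},{"linear":[0,0,0],"dr":[0,0,0]},{"linear":[0,0,0],"dr":[0,0,0]},{"linear":[0,0,0],"dr":[0,0,0]},{"linear":[0,0,0],"dr":[0,0,0]},{"linear":[0,0,0],"dr":[0,0,0]},{"linear":[0,0,0],"dr":[0,0,0]}]' 255
python3 - <<'E'
from h import *
f=r.grab_frame('side');cv2.imwrite('pics/s13.png',cv2.resize(f['frame'][150:250,160:280,::-1],None,fx=6,fy=6,interpolation=cv2.INTER_CUBIC))
a=np.radians(64.7)
print('round pocket',np.array([.528,.037])+.032*np.array([np.cos(a),np.sin(a)]))
go(.5417,.066,.29,-25.3)
E
```

```text
t: 23.48
tcp_pos: [0.5689, 0.3112, 0.2008]
eef_rot: [[0.911, -0.412, -0.002], [-0.412, -0.911, -0.001], [-0.001, 0.002, -1.0]]
force: [-0.5, -0.2, 1.4]
finger_gap: 0.884
t: 24.15
tcp_pos: [0.5701, 0.3128, 0.204]
eef_rot: [[0.911, -0.413, 0.004], [-0.413, -0.911, 0.002], [0.002, -0.004, -1.0]]
force: [0.8, 0.2, 6.1]
finger_gap: 0.506
round pocket [0.54167545 0.06593064]
tcp [0.5701 0.3127 0.204 ] yaw -24.4 t 24.2 j7 -67.5
tool shift mm (current axes) [ 76.3 236.1 -86.7]  (final axes) [ 79.8 235.2 -86. ]  dr [-0.0036 -0.0023  0.0155] alt dr z [ 0.004 -0.006 -3.126]
```

View pics/s13.png

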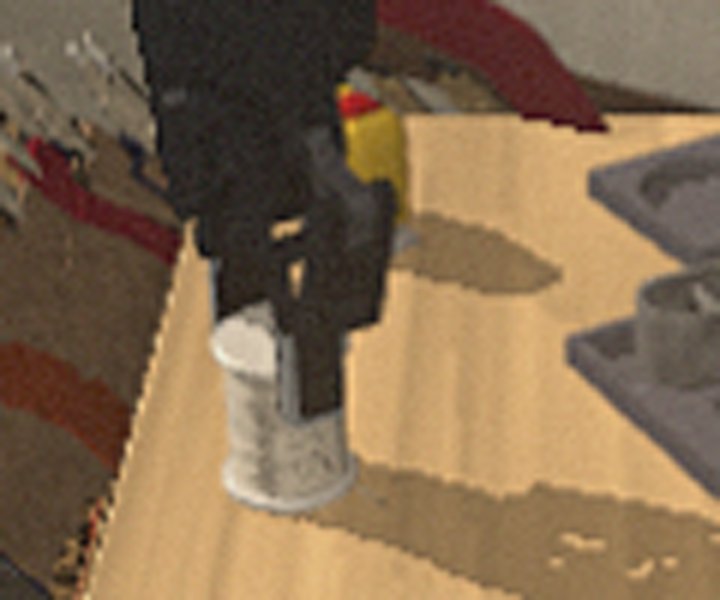

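```bash
python3 -m inch '[{"linear":[0,0,-20],"dr":[0,0,0]},{"linear":[0,0,-35],"dr":[0,0,0]},{"linear":[0,0,-35],"dr":[0,0,0]},{"linear":[10.9,33.7,0],"dr":[0,0,0]},{"linear":[10.9,33.7,0],"dr":[0,0,0]},{"linear":[10.9,33.7,0],"dr":[0,0,0]},{"linear":[10.9,33.7,0],"dr":[0,0,0]},{"linear":[10.9,33.7,0],"dr":[0,0,0]},{"linear":[10.9,33.7,0],"dr":[0,0,0]},{"linear":[10.9,33.7,0],"dr":[0,0,0.015]},{"linear":[0,0,0],"dr":[0,0,0]},{"linear":[0,0,0],"dr":[0,0,0]}]'
python3 - <<'E'
from h import *
import pickle
r.grab_frame('wrist')
o=r.get_obs();f=r.grab_frame('wrist');cv2.imwrite('pics/w11.png',cv2.resize(f['frame'][:,:,::-1],None,fx=1.5,fy=1.5))
pickle.dump((o,f),open('w11.pkl','wb'))
print(o['finger_gap'],o['force']);go(.5417,.066,.208,-25.3)
E
```

```text
t: 25.2
tcp_pos: [0.5415, 0.0626, 0.2923]
eef_rot: [[0.902, -0.432, 0.002], [-0.432, -0.902, -0.001], [0.002, 0.0, -1.0]]
force: [0.5, 1.3, -0.8]
finger_gap: 0.504
0.5084518958230049 [-1.03353147 -0.09912724 -0.43020807]
tcp [0.5412 0.0664 0.2921] yaw -25.2 t 25.3 j7 -41.6
tool shift mm (current axes) [ 0.6  0.3 84.1]  (final axes) [ 0.6  0.2 84.1]  dr [-0.0011 -0.0008  0.0013] alt dr z [ 1.00e-03 -2.00e-03 -3.14e+00]
```

View pics/w11.png

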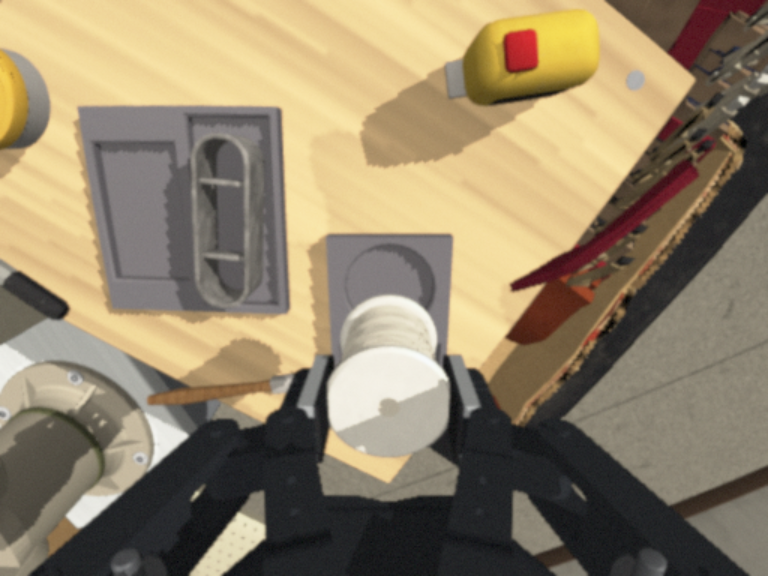

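```bash
python3 - <<'E'
from h import *
import pickle
o,f=pickle.load(open('w11.pkl','rb'));C=cam('w',f,o)
u=lambda L:(np.array(L,float)+.5)/1.5-.5
p=back(C,u([(389,401)]),.348)[0];print(p,o['eef_rot'].T@(p-o['tcp_pos']))
q,e=fit(C,[[.068,.0415,0],[.068,-.0415,0],[.032,0,0]],u([(327,235),(452,234),(390,288)]),.212,[.52,.04,1.1]);print('st',q,e,q[0]+.032*np.cos(q[2]),q[1]+.032*np.sin(q[2]))
print(back(C,u([(327,235),(452,234)]),.212))
E
```

```text
[0.54346514 0.06726633 0.348     ] [ 0.00103561 -0.00300899 -0.05575968]
st [0.52981108 0.03532629 1.13633165] 0.6810963069611587 0.5432806799108205 0.064353350660421
[[0.52186528 0.11414981 0.212     ]
 [0.59507754 0.08013633 0.212     ]]
```

```bash
python3 -m inch '[{"linear":[0,1.8,25],"dr":[0,0,0]},{"linear":[0,0,25],"dr":[0,0,0]},{"linear":[0,0,15],"dr":[0,0,0]},{"linear":[0,0,10],"dr":[0,0,0]},{"linear":[0,0,4],"dr":[0,0,0]},{"linear":[0,0,3],"dr":[0,0,0]},{"linear":[0,0,0],"dr":[0,0,0]},{"linear":[0,0,0],"dr":[0,0,0]}]'
python3 - <<'E'
from h import *
f=r.grab_frame('side');cv2.imwrite('pics/s14.png',cv2.resize(f['frame'][130:230,240:360,::-1],None,fx=6,fy=6,interpolation=cv2.INTER_CUBIC))
o=r.get_obs();print(o['tcp_pos'],o['force'])
E
```

```text
t: 25.97
tcp_pos: [0.5409, 0.0643, 0.2104]
eef_rot: [[0.904, -0.427, 0.001], [-0.427, -0.904, 0.0], [0.001, -0.001, -1.0]]
force: [-0.4, 0.1, 0.1]
finger_gap: 0.508
[0.54096892 0.06419389 0.21047935] [ 0.18690719 -0.0134903   0.46392838]
```

View pics/s14.png

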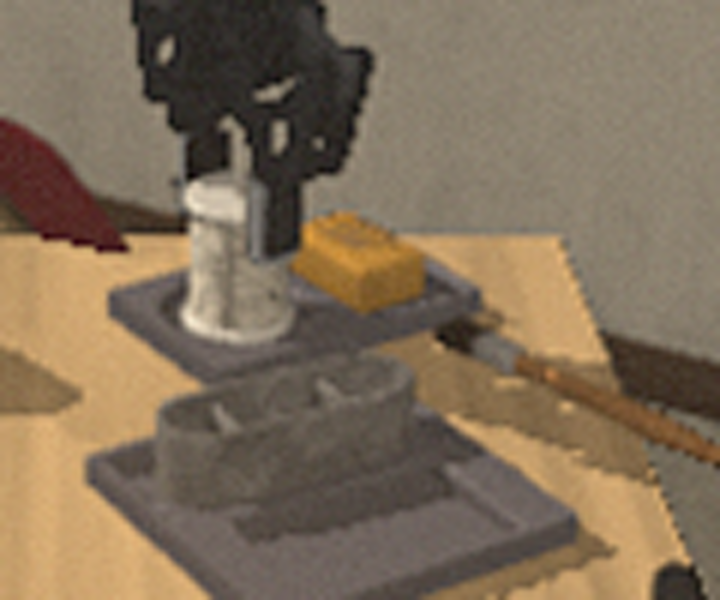

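```bash
python3 -m inch '[{"linear":[0,0,2],"dr":[0,0,0]},{"linear":[0,0,0],"dr":[0,0,0]},{"linear":[0,0,0],"dr":[0,0,0]},{"linear":[0,0,0],"dr":[0,0,0]}]' && python3 -m inch '[{"linear":[0,0,1.5],"dr":[0,0,0]},{"linear":[0,0,0],"dr":[0,0,0]},{"linear":[0,0,0],"dr":[0,0,0]},{"linear":[0,0,0],"dr":[0,0,0]}]'
```

```text
t: 26.35
tcp_pos: [0.5408, 0.0639, 0.208]
eef_rot: [[0.904, -0.427, 0.001], [-0.427, -0.904, 0.0], [0.001, -0.001, -1.0]]
force: [1.1, 0.3, 1.6]
finger_gap: 0.505
t: 26.68
tcp_pos: [0.5409, 0.0639, 0.2079]
eef_rot: [[0.904, -0.427, 0.002], [-0.427, -0.904, -0.0], [0.002, -0.001, -1.0]]
force: [-4.1, -0.7, 13.0]
finger_gap: 0.504
```

```bash
python3 -m inch '[{"linear":[0,0,-1],"dr":[0,0,0]},{"linear":[0,0,0],"dr":[0,0,0]}]' && python3 -m inch '[{"linear":[0,0,0],"dr":[0,0,0]},{"linear":[0,0,0],"dr":[0,0,0]},{"linear":[0,0,0],"dr":[0,0,0]},{"linear":[0,0,0],"dr":[0,0,0]},{"linear":[0,0,-15],"dr":[0,0,0]},{"linear":[0,0,-30],"dr":[0,0,0]},{"linear":[0,0,-35],"dr":[0,0,0]},{"linear":[0,0,-35],"dr":[0,0,0]},{"linear":[0,0,-15],"dr":[0,0,0]},{"linear":[0,0,0],"dr":[0,0,0]}]' 75
python3 - <<'E'
from h import *
import pickle
r.grab_frame('wrist')
o=r.get_obs();f=r.grab_frame('wrist');cv2.imwrite('pics/w12.png',cv2.resize(f['frame'][:,:,::-1],None,fx=1.5,fy=1.5))
pickle.dump((o,f),open('w12.pkl','wb'))
go(.655,.158,.34,76)
E
```

```text
t: 26.85
tcp_pos: [0.5408, 0.0638, 0.2079]
eef_rot: [[0.904, -0.427, 0.001], [-0.427, -0.904, 0.0], [0.001, -0.001, -1.0]]
force: [-2.5, 0.5, 7.8]
finger_gap: 0.505
t: 27.68
tcp_pos: [0.5418, 0.0644, 0.3412]
eef_rot: [[0.904, -0.427, 0.007], [-0.427, -0.904, 0.001], [0.006, -0.004, -1.0]]
force: [-0.2, 0.3, 1.0]
finger_gap: 0.705
tcp [0.5406 0.0639 0.3369] yaw -25.3 t 27.78 j7 -41.3
tool shift mm (current axes) [  63.3 -133.9   -3. ]  (final axes) [-119.   -88.3   -3.1]  dr [-7.000e-04 -1.000e-04  1.374e+00] alt dr z [ 0.000e+00 -1.000e-03 -1.768e+00]
```

View pics/w12.png

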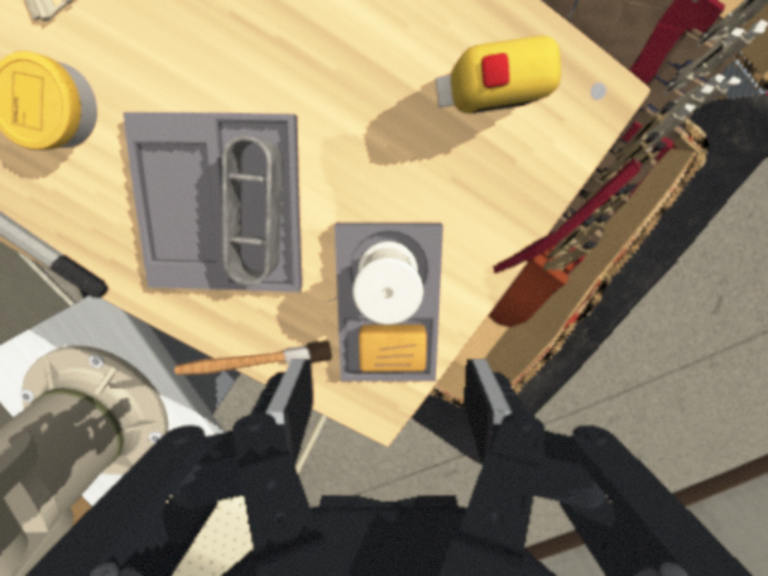

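```bash
python3 -m inch '[{"linear":[15.8,-33.5,-5],"dr":[0,0,0]},{"linear":[15.8,-33.5,-5],"dr":[0,0,0]},{"linear":[15.8,-33.5,-5],"dr":[0,0,0]},{"linear":[15.8,-33.5,-5],"dr":[0,0,0]},{"linear":[0,0,0],"dr":[0,0,-0.118]},{"linear":[0,0,0],"dr":[0,0,-0.118]},{"linear":[0,0,0],"dr":[0,0,-0.118]},{"linear":[0,0,0],"dr":[0,0,-0.118]},{"linear":[0,0,0],"dr":[0,0,-0.118]},{"linear":[0,0,0],"dr":[0,0,-0.118]},{"linear":[0,0,0],"dr":[0,0,-0.118]},{"linear":[0,0,0],"dr":[0,0,-0.118]}]' && python3 -m inch '[{"linear":[0,0,0],"dr":[0,0,-0.118]},{"linear":[0,0,0],"dr":[0,0,-0.118]},{"linear":[0,0,0],"dr":[0,0,-0.118]},{"linear":[0,0,0],"dr":[0,0,-0.118]},{"linear":[0,0,0],"dr":[0,0,-0.118]},{"linear":[0,0,0],"dr":[0,0,-0.118]},{"linear":[0,0,0],"dr":[0,0,-0.118]},{"linear":[0,0,0],"dr":[0,0,0]},{"linear":[0,0,0],"dr":[0,0,0]}]'
python3 - <<'E'
from h import *
import pickle
r.grab_frame('wrist')
o=r.get_obs();f=r.grab_frame('wrist');cv2.imwrite('pics/w13.png',cv2.resize(f['frame'][:,:,::-1],None,fx=1.5,fy=1.5))
pickle.dump((o,f),open('w13.pkl','wb'))
C=cam('w',f,o);print(proj(C,[.655,.158,.26])*1.5, proj(C,[.655,.158,.2])*1.5)
f=r.grab_frame('side');cv2.imwrite('pics/s15.png',cv2.resize(f['frame'][130:230,180:300,::-1],None,fx=6,fy=6,interpolation=cv2.INTER_CUBIC))
go(.655,.158,.21,76)
E
```

```text
t: 28.78
tcp_pos: [0.6545, 0.1578, 0.3548]
eef_rot: [[0.873, 0.487, -0.003], [0.487, -0.873, -0.001], [-0.003, -0.0, -1.0]]
force: [0.3, -0.2, -0.6]
finger_gap: 0.703
t: 29.53
tcp_pos: [0.6546, 0.1579, 0.3554]
eef_rot: [[0.243, 0.97, -0.002], [0.97, -0.243, -0.001], [-0.001, -0.002, -1.0]]
force: [0.3, -0.4, 0.1]
finger_gap: 0.704
[[388.40888443 280.36210991]] [[388.40171447 259.91195912]]
tcp [0.6547 0.1579 0.3563] yaw 76.0 t 29.68 j7 46.4
tool shift mm (current axes) [  0.3   0.4 146.3]  (final axes) [  0.2   0.3 146.3]  dr [-0.0007  0.0005 -0.0006] alt dr z [1.000e-03 1.000e-03 3.141e+00]
```

View pics/w13.png

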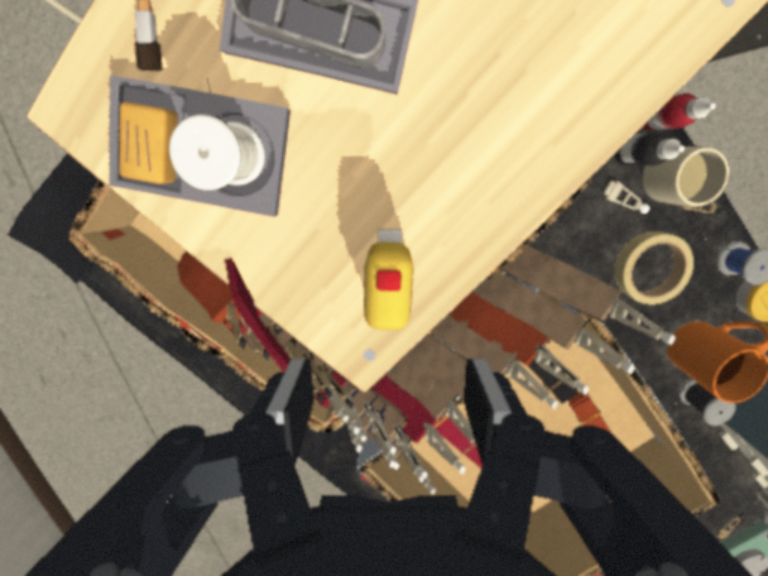

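View pics/s15.png

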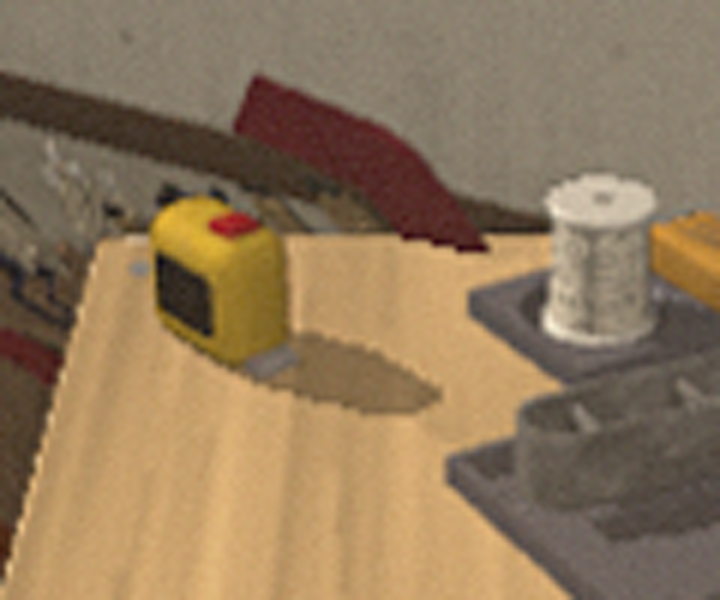

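```bash
python3 -m inch '[{"linear":[0.5,3,30],"dr":[0,0,0]},{"linear":[0,0,35],"dr":[0,0,0]},{"linear":[0,0,35],"dr":[0,0,0]},{"linear":[0,0,30],"dr":[0,0,0]},{"linear":[0,0,19],"dr":[0,0,0]},{"linear":[0,0,0],"dr":[0,0,0]},{"linear":[0,0,0],"dr":[0,0,0]}]' && python3 -m inch '[{"linear":[0,0,0],"dr":[0,0,0]},{"linear":[0,0,0],"dr":[0,0,0]},{"linear":[0,0,0],"dr":[0,0,0]},{"linear":[0,0,0],"dr":[0,0,0]},{"linear":[0,0,0],"dr":[0,0,0]},{"linear":[0,0,0],"dr":[0,0,0]},{"linear":[0,0,0],"dr":[0,0,0]},{"linear":[0,0,0],"dr":[0,0,0]}]' 255
python3 - <<'E'
from h import *
f=r.grab_frame('side');cv2.imwrite('pics/s16.png',cv2.resize(f['frame'][130:230,180:300,::-1],None,fx=6,fy=6,interpolation=cv2.INTER_CUBIC))
a=np.radians(62.7)
print('tape pocket',np.array([.445,.167])+.03*np.array([-np.sin(a),np.cos(a)]))
go(.4183,.1808,.29,152.7)
E
```

```text
t: 30.27
tcp_pos: [0.6574, 0.1572, 0.2075]
eef_rot: [[0.241, 0.97, -0.002], [0.97, -0.241, -0.001], [-0.001, -0.001, -1.0]]
force: [0.6, 0.9, 0.6]
finger_gap: 0.706
t: 30.93
tcp_pos: [0.6587, 0.1584, 0.2107]
eef_rot: [[0.24, 0.971, 0.004], [0.971, -0.24, 0.001], [0.002, 0.004, -1.0]]
force: [-0.1, -1.0, 6.1]
finger_gap: 0.406
tape pocket [0.41834148 0.18075949]
tcp [0.6587 0.1584 0.2107] yaw 76.1 t 30.98 j7 43.5
tool shift mm (current axes) [ -35.8 -238.5  -80.2]  (final axes) [223.9 -90.3 -79.3]  dr [ 4.4000e-03  5.0000e-04 -1.3369e+00] alt dr z [ 1.000e-03 -5.000e-03  1.805e+00]
```

View pics/s16.png

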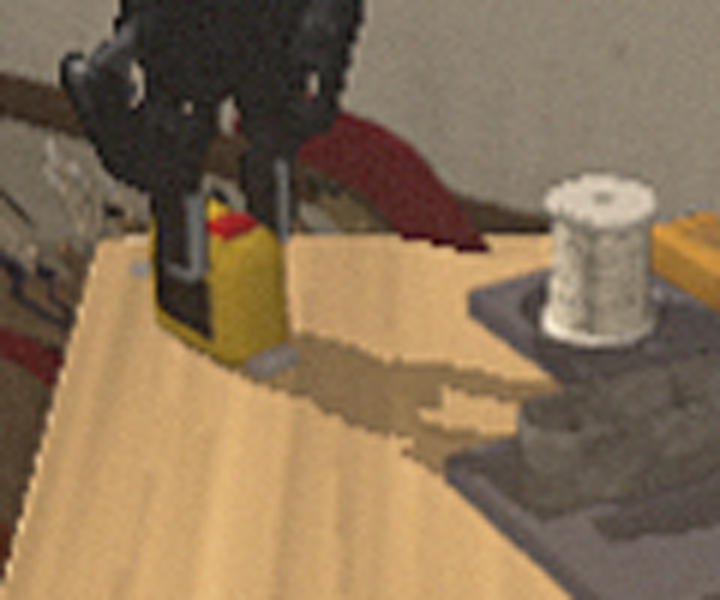

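```bash
python3 -m inch '[{"linear":[0,0,-20],"dr":[0,0,0]},{"linear":[0,0,-35],"dr":[0,0,0]},{"linear":[0,0,-35],"dr":[0,0,0]},{"linear":[-5.1,-34,0],"dr":[0,0,0]},{"linear":[-5.1,-34,0],"dr":[0,0,0]},{"linear":[-5.1,-34,0],"dr":[0,0,0]},{"linear":[-5.1,-34,0],"dr":[0,0,0]},{"linear":[-5.1,-34,0],"dr":[0,0,0]},{"linear":[-5.1,-34,0],"dr":[0,0,0]},{"linear":[-5.1,-34,0],"dr":[0,0,0]},{"linear":[0,0,0],"dr":[0,0,0]}]' && python3 -m inch '[{"linear":[0,0,0],"dr":[0,0,-0.1115]},{"linear":[0,0,0],"dr":[0,0,-0.1115]},{"linear":[0,0,0],"dr":[0,0,-0.1115]},{"linear":[0,0,0],"dr":[0,0,-0.1115]},{"linear":[0,0,0],"dr":[0,0,-0.1115]},{"linear":[0,0,0],"dr":[0,0,-0.1115]},{"linear":[0,0,0],"dr":[0,0,-0.1115]},{"linear":[0,0,0],"dr":[0,0,-0.1115]},{"linear":[0,0,0],"dr":[0,0,-0.1115]},{"linear":[0,0,0],"dr":[0,0,-0.1115]},{"linear":[0,0,0],"dr":[0,0,-0.1115]},{"linear":[0,0,0],"dr":[0,0,-0.1115]}]'
python3 - <<'E'
from h import *
import pickle
r.grab_frame('wrist');r.grab_frame('wrist')
o=r.get_obs();f=r.grab_frame('wrist');cv2.imwrite('pics/w14.png',cv2.resize(f['frame'][:,:,::-1],None,fx=1.5,fy=1.5))
pickle.dump((o,f),open('w14.pkl','wb'))
print(o['finger_gap'],o['force'],o['joint_positions']);go(.4183,.1808,.2147,152.7)
E
```

```text
t: 31.9
tcp_pos: [0.4123, 0.1839, 0.2994]
eef_rot: [[0.233, 0.973, 0.004], [0.973, -0.233, -0.006], [-0.005, 0.006, -1.0]]
force: [0.3, 1.2, -0.6]
finger_gap: 0.407
t: 32.9
tcp_pos: [0.4181, 0.1808, 0.2987]
eef_rot: [[-0.892, 0.451, 0.001], [0.451, 0.892, -0.0], [-0.002, 0.0, -1.0]]
force: [0.0, -0.8, -1.9]
finger_gap: 0.406
0.4091664018386519 [ 0.08345504  0.92365608 -2.26560167] [ 37.55010219   2.71002374 -66.04676584  90.91358279   2.53216604
  87.9309339  124.40208955]
tcp [0.4181 0.1806 0.2985] yaw 152.7 t 33.05 j7 124.1
tool shift mm (current axes) [ 0.   0.2 83.8]  (final axes) [-0.1  0.3 83.8]  dr [ 0.0002  0.0011 -0.0005] alt dr z [ 2.000e-03 -0.000e+00  3.141e+00]
```

View pics/w14.png

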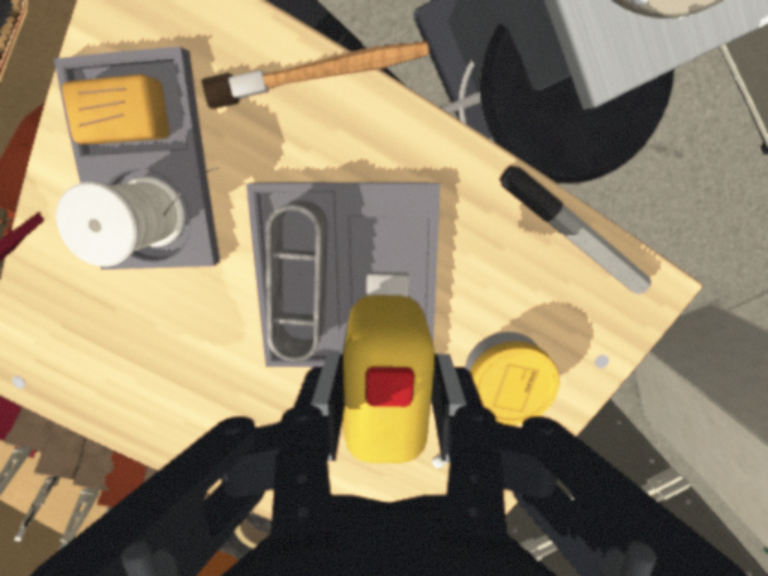

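```bash
python3 - <<'E'
from h import *
import pickle
o,f=pickle.load(open('w14.pkl','rb'));C=cam('w',f,o)
u=lambda L:(np.array(L,float)+.5)/1.5-.5
q,e=fit(C,[[-.0665,-.0625,0],[-.0665,.0625,0],[.0665,-.0625,0]],u([(248,185),(440,183),(267,366)]),.212,[.44,.16,1.1]);print('cut',q,e)
c,s=np.cos(q[2]),np.sin(q[2]);print('pocket',q[0]-.03*s,q[1]+.03*c)
for z,uv in((.349,[(389,296),(389,462),(389,379)]),): 
  P=back(C,u(uv),z); print([np.round(o['eef_rot'].T@(p-o['tcp_pos'])*1e3,1) for p in P])
E
```

```text
cut [0.44355605 0.1660852  1.10064514] 0.8591467543062912
pocket 0.41681105658806045 0.17967583172401355
[array([ -0.5, -39.5, -50.4]), array([ -0.5,  28.8, -50.4]), array([ -0.5,  -8.3, -50.4])]
```

```bash
python3 -m inch '[{"linear":[0,1.5,25],"dr":[0,0,0]},{"linear":[0,0,25],"dr":[0,0,0]},{"linear":[0,0,15],"dr":[0,0,0]},{"linear":[0,0,10],"dr":[0,0,0]},{"linear":[0,0,4],"dr":[0,0,0]},{"linear":[0,0,2],"dr":[0,0,0]},{"linear":[0,0,0],"dr":[0,0,0]},{"linear":[0,0,0],"dr":[0,0,0]}]'
python3 - <<'E'
from h import *
f=r.grab_frame('side');cv2.imwrite('pics/s17.png',cv2.resize(f['frame'][150:250,240:360,::-1],None,fx=6,fy=6,interpolation=cv2.INTER_CUBIC))
o=r.get_obs();print(o['tcp_pos'],o['force'])
E
```

```text
t: 33.72
tcp_pos: [0.4194, 0.1818, 0.2179]
eef_rot: [[-0.889, 0.458, 0.001], [0.458, 0.889, 0.001], [-0.001, 0.001, -1.0]]
force: [0.4, 0.9, -0.9]
finger_gap: 0.41
[0.41940029 0.18176779 0.21784065] [ 0.58435241  0.38519891 -2.35120848]
```

View pics/s17.png

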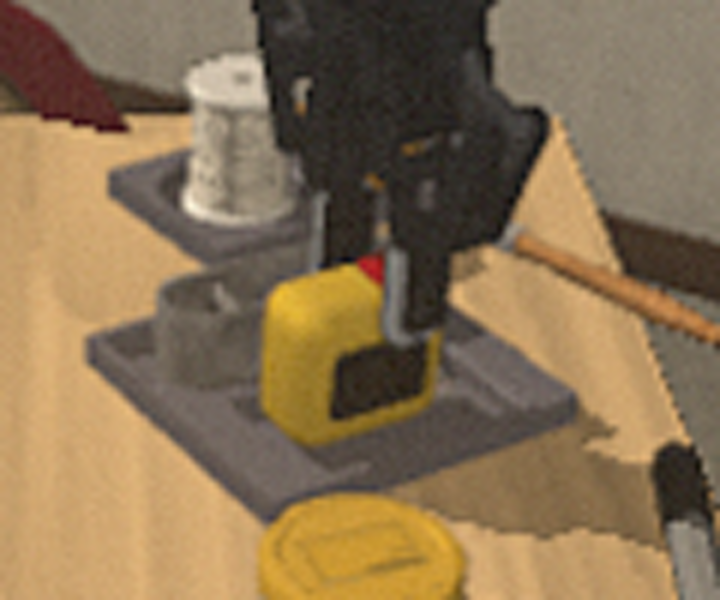

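```bash
python3 - <<'E'
from h import *
f=r.grab_frame('side');C=cam('s',f)
u=lambda L:(np.array(L,float)+.5)/6-.5+[240,150]
P=back(C,u([(315,443),(262,408),(437,402)]),.207);print(P)
q=[.4445,.1665,1.0965];c,s=np.cos(q[2]),np.sin(q[2])
for p in P: d=p[:2]-q[:2];print('board',c*d[0]+s*d[1],-s*d[0]+c*d[1])
# predicted pocket corners and TCP in this zoom
for x,y in((.0445,.0565),(.0445,.0035),(-.0445,.0565),(-.0445,.0035)):
  w=[q[0]+c*x-s*y,q[1]+s*x+c*y,.212];print((x,y),np.round((proj(C,w)-[240,150])*6))
B=[(.0665,.0625),(.0665,-.0625),(-.0665,.0625)]
for x,y in B:
  w=[q[0]+c*x-s*y,q[1]+s*x+c*y,.212];print('corner',(x,y),np.round((proj(C,w)-[240,150])*6))
E
```

```text
[[0.42736388 0.20905865 0.207     ]
 [0.45390016 0.19939424 0.207     ]
 [0.40274393 0.16196534 0.207     ]]
board 0.030034504264304304 0.034681612080994045
board 0.03355636119559956 0.006660692939844049
board -0.02310462058217748 0.03507576137083841
(0.0445, 0.0565) [[315. 471.]]
(0.0445, 0.0035) [[229. 398.]]
(-0.0445, 0.0565) [[520. 399.]]
(-0.0445, 0.0035) [[430. 333.]]
corner (0.0665, 0.0625) [[271. 499.]]
corner (0.0665, -0.0625) [[ 83. 331.]]
corner (-0.0665, 0.0625) [[579. 391.]]
```

```bash
python3 -m inch '[{"linear":[0,0,2],"dr":[0,0,0]},{"linear":[0,0,0],"dr":[0,0,0]},{"linear":[0,0,0],"dr":[0,0,0]},{"linear":[0,0,0],"dr":[0,0,0]}]' && python3 -m inch '[{"linear":[0,0,1.5],"dr":[0,0,0]},{"linear":[0,0,0],"dr":[0,0,0]},{"linear":[0,0,0],"dr":[0,0,0]},{"linear":[0,0,0],"dr":[0,0,0]}]'
```

```text
t: 34.15
tcp_pos: [0.4189, 0.1814, 0.215]
eef_rot: [[-0.889, 0.457, 0.0], [0.457, 0.889, 0.0], [-0.0, 0.0, -1.0]]
force: [-0.1, 0.2, -1.4]
finger_gap: 0.404
t: 34.48
tcp_pos: [0.4191, 0.1814, 0.2146]
eef_rot: [[-0.889, 0.458, 0.001], [0.458, 0.889, -0.0], [-0.001, -0.0, -1.0]]
force: [-4.1, -2.7, 11.7]
finger_gap: 0.407
```

```bash
python3 -m inch '[{"linear":[0,0,-1],"dr":[0,0,0]},{"linear":[0,0,0],"dr":[0,0,0]}]' && python3 -m inch '[{"linear":[0,0,0],"dr":[0,0,0]},{"linear":[0,0,0],"dr":[0,0,0]},{"linear":[0,0,0],"dr":[0,0,0]},{"linear":[0,0,0],"dr":[0,0,0]},{"linear":[0,0,-15],"dr":[0,0,0]},{"linear":[0,0,-30],"dr":[0,0,0]},{"linear":[0,0,-35],"dr":[0,0,0]},{"linear":[0,0,-35],"dr":[0,0,0]},{"linear":[0,0,-30],"dr":[0,0,0]},{"linear":[0,0,0],"dr":[0,0,0]},{"linear":[0,0,0],"dr":[0,0,0]}]' 108
python3 - <<'E'
from h import *
import pickle
r.grab_frame('wrist');r.grab_frame('wrist')
o=r.get_obs();f=r.grab_frame('wrist');cv2.imwrite('pics/w15.png',cv2.resize(f['frame'][:,:,::-1],None,fx=1.5,fy=1.5))
pickle.dump((o,f),open('w15.pkl','wb'))
f=r.grab_frame('side');cv2.imwrite('pics/s18.png',cv2.resize(f['frame'][140:290,180:380,::-1],None,fx=4,fy=4,interpolation=cv2.INTER_CUBIC))
f=r.grab_frame('top');cv2.imwrite('pics/t2.png',cv2.resize(f['frame'][105:255,150:350,::-1],None,fx=4,fy=4,interpolation=cv2.INTER_CUBIC))
E
```

```text
t: 34.65
tcp_pos: [0.419, 0.1815, 0.2147]
eef_rot: [[-0.889, 0.457, 0.001], [0.457, 0.889, 0.0], [-0.0, 0.0, -1.0]]
force: [-0.8, -0.9, 2.2]
finger_gap: 0.402
t: 35.57
tcp_pos: [0.4196, 0.1821, 0.3608]
eef_rot: [[-0.889, 0.457, 0.003], [0.457, 0.889, 0.001], [-0.002, 0.002, -1.0]]
force: [0.3, -0.7, 0.2]
finger_gap: 0.575
```

View pics/w15.png

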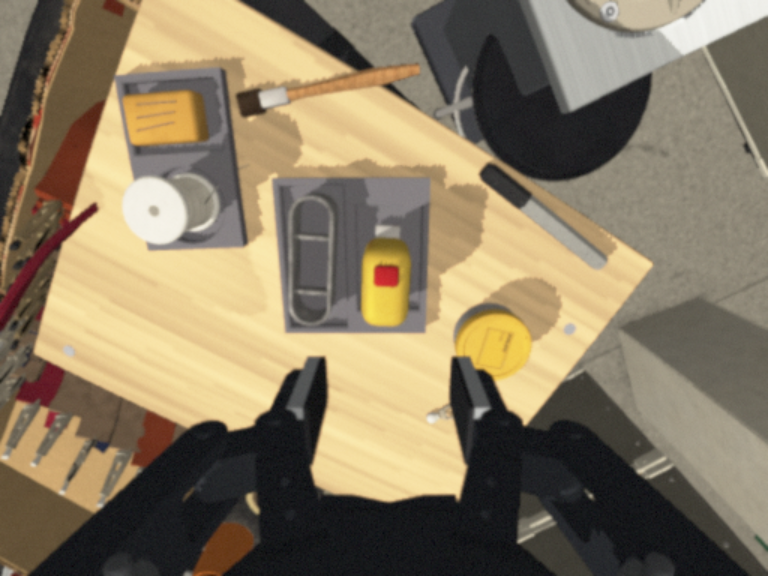

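View pics/s18.png

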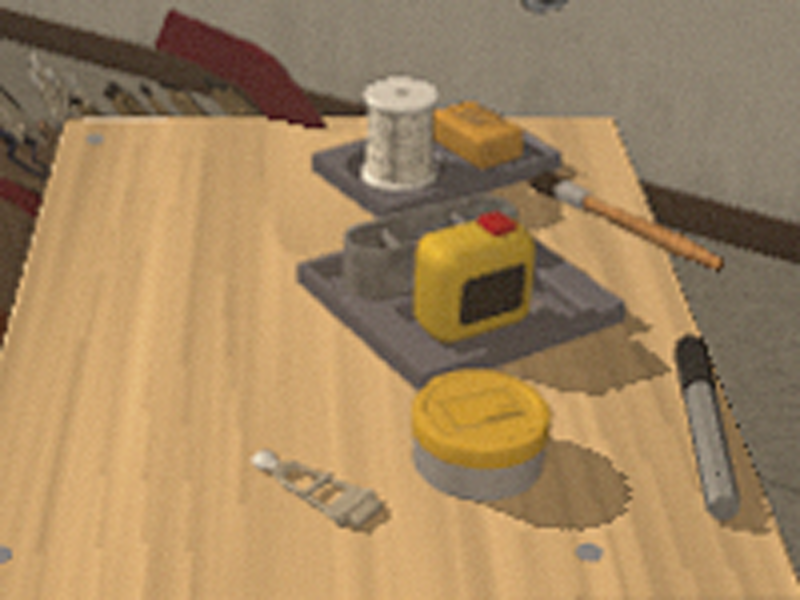

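View pics/t2.png

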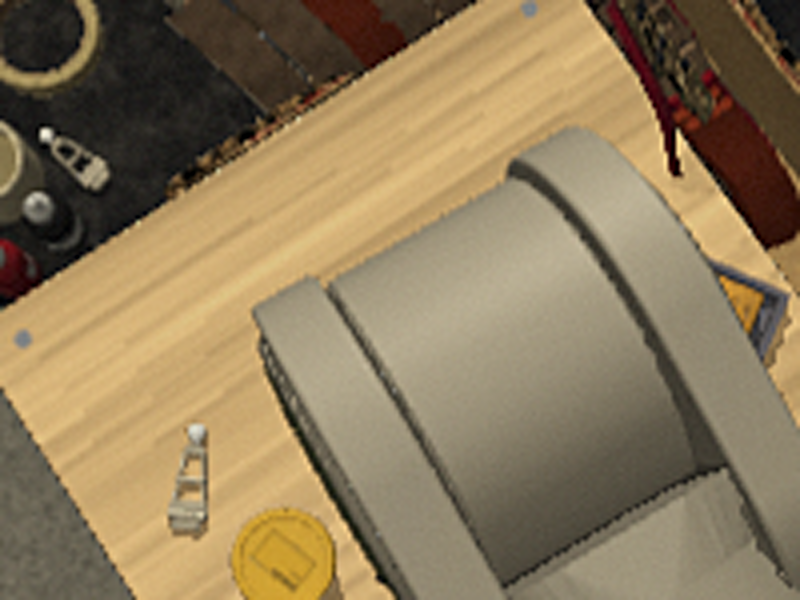

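```bash
python3 - <<'E'
from h import *
import pickle
o,f=pickle.load(open('w15.pkl','rb'));C=cam('w',f,o)
u=lambda L:(np.array(L,float)+.5)/1.5-.5
b=lambda x,y:[[x/2,y/2,0],[x/2,-y/2,0],[-x/2,-y/2,0],[-x/2,y/2,0]]
def rel(n,q,p): 
  c,s=np.cos(q[2]),np.sin(q[2]);d=np.array(p)[:2]-q[:2];print(n,np.round([(c*d[0]+s*d[1])*1e3,(-s*d[0]+c*d[1])*1e3],1))
q,e=fit(C,b(.133,.125),u([(426,332),(286,331),(275,179),(429,178)]),.212,[.44,.16,1.1]);print('cut',q,e)
rel('die',q,back(C,u([(312,194),(311,325)]),.234).mean(0))
rel('tape top',q,back(C,u([(386,282)]),.262)[0]); 
for p in back(C,u([(386,238),(386,327)]),.255): rel(' end',q,p)
q,e=fit(C,b(.136,.083),u([(244,245),(150,250),(117,76),(224,69)]),.212,[.52,.04,1.1]);print('st',q,e)
rel('spool top',q,back(C,u([(155,210)]),.264)[0])
rel('wax',q,back(C,u([(124,95),(202,89),(207,138),(132,147)]),.227).mean(0))
E
```

```text
cut [0.44359077 0.16562364 1.09512859] 1.1460975776497613
die [ -3.1 -31.2]
tape top [ 3.7 27. ]
 end [-26.7  27. ]
 end [41.7 26.9]
st [0.52615502 0.03625853 1.11629691] 1.0622419968711176
spool top [28.8  1.3]
wax [-33.7  -0.1]
```

```bash
python3 - <<'E'
from workcell import r
print(r.sign_off(), r.get_obs()['t'])
E
```

```text
the job is handed in; nothing more can be done
the job is handed in; nothing more can be done
```

All four pieces are in their own pockets, released, and the job was handed in at about 36 s of the 86 s allowed. No verdict was reported.

**Last wrist-camera check** (about 4 mm accuracy, in each board's frame):

| Piece | Measured x, y (mm) | Pocket centre x, y (mm) |
|---|---|---|
| Die | −3, −31 | 0, −31.5 |
| Tape measure | +4 to +7, +27 | 0, +30 |
| Spool | +29, +1 | +32, 0 |
| Wax block | −34, 0 | −36, 0 |

- **On the floor and upright:** every piece met the pocket floor at the expected height as it was lowered. The final side view shows them upright. I did not measure tilt or the final heights separately.
- **Left alone:** the tin and buckle sit at the same pixels as at the start in the top view. The brush matches in the side view, because the arm hid it from above at the end.

**What disagreed:**
- **Finger length:** the fingertips turned out to be about 20–25 mm shorter than the stated tool point. The first attempt on the die closed above it without moving it. I worked out the offset from the pictures and used it for every later grasp.
- **Camera agreement:** the top and wrist cameras differed by up to about 4 mm on the board positions, so I placed to averaged positions.
- **Tape measure:** one rough side-view reading put its y at about +21 mm, against +27 from the last wrist view. I took the low reading to be its rounded base edge and relied on the wrist view and the gripper's own position (+29).

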